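# Drive a stuck tube out of its adapter sleeve

## Task

The capped tube is stuck deep in the grey adapter sleeve, its cap below the rim. Push the ejector rod through the hole in the flanged back end, fully home, so that the capped end comes out of the mouth; take the rod out and lay it down on the bench. Then draw the tube out by its capped end and lay it down inside the steel tray, without letting it fall and without disturbing the other things.

Things in the scene. Friction and masses are not known exactly. Their poses are not given: they have to be found in the camera images.
- adapter: Fixed adapter: round grey sleeve, 52 mm outside, lying level on an aluminium stand. Origin on the bench under its middle; x level along the bore from the flanged back (outer face x = -66 mm) to the open mouth (x = +66 mm), z up. Bore 34 mm across (38 mm in the last 30 mm), axis 62 mm above the bench. Sleeve top z = 88 mm; a steel spring plunger on it at x = +30 mm reaches z = 95 mm.
- bore_back (a point): Centre of the round hole, 20 mm across, in the back end's square aluminium flange (58 x 58 x 8 mm), on its outer face; axes as the adapter's. The hole leads to the tube's tip.
- bore_mouth (a point): Centre of the open mouth (no flange); axes as the adapter's. The spring plunger presses on the tube with about 4 N, so moving the tube takes some 3 to 10 N.
- tube: 50 ml conical tube with screw cap, 117 mm long, 55 g, rigid; cap 35 mm across, 17 mm long; body 28 to 32 mm. Origin at the tip, z from tip to cap. At the start: in the sleeve, z towards the mouth, tip 1 mm from the flange's inner face, cap's end 6 mm behind the mouth. With the rod home the cap's end stands about 53 mm out of the mouth and stays so. Free once the tip has passed the mouth.
- tube_cap (a point): Middle of the tube's cap on its axis, 108 mm from the tip.
- rod: Loose ejector rod, 80 g: white square handle 64 long x 24 x 24 mm, out of one end a steel shaft 12 mm across, 68 mm long. Lies flat on the bench. Origin at the centre of the handle's underside; x along the shaft to its tip; shaft axis 12 mm above the underside. Balances 19 mm ahead of the origin. Fully home: the handle's front face (32 mm ahead of the origin) meets the flange.
- rod_tip (a point): Centre of the free end of the rod's shaft, 100 mm ahead of the rod's origin.
- tray: Fixed shallow open steel tray, 110 (x) x 160 (y) x 16 mm high, wall and floor 3 mm. Origin at the centre of its underside.
- petri_dish: Bystander: clear petri dish 60 mm across, 14 mm high. Origin at the centre of its underside.
- bench_timer: Bystander: white timer 64 x 68 x 20 mm. Origin at the centre of its underside.
- slide_case: Bystander: small slide box 30 x 82 x 31 mm. Origin at the centre of its underside.
- reagent_bottle: Bystander: small reagent bottle 38 mm across, 63 mm high. Origin at the centre of its underside.

How it is judged (in metres and radians):
On the way, in this order (a step that is already met when the one before it is completed fails the run):
1. the rod, pushed in through the back hole, has driven the tube at least 50 mm towards the mouth (x of tube in the frame of adapter between -0.007 and 0.03 m and x of rod_tip in the frame of adapter between -0.01 and 0.02 m and distance between rod_tip and tube below 0.022 m).
2. the rod is out of the sleeve again and lies on the bench, the tube's tip still in the sleeve (height (world z) of each of rod, rod_tip below 0.03 m and contact force between the fingers and rod below 0.1 N and x of tube in the frame of adapter below 0.066 m).
3. the tube is drawn right out of the mouth, held in the fingers (x of tube in the frame of adapter above 0.07 m and contact force between the fingers and tube above 0.3 N).
At the end, for the whole second after the job is handed in: The tube lies at rest wholly inside the tray (tip and cap within its rim, tip below 26 mm and cap centre below 28 mm above the bench), and the rod lies at rest on the bench (handle's origin and the shaft's tip below 30 mm) (x of tube in the frame of tray between -0.055 and 0.055 m and y of tube in the frame of tray between -0.08 and 0.08 m and x of tube_cap in the frame of tray between -0.055 and 0.055 m and y of tube_cap in the frame of tray between -0.08 and 0.08 m and height (world z) of tube_cap below 0.028 m and height (world z) of tube below 0.026 m and linear speed of tube below 0.03 m/s and angular speed of tube below 0.8 rad/s and height (world z) of each of rod, rod_tip below 0.03 m and linear speed of rod below 0.02 m/s); the robot touches nothing.
It fails at once if the tube is let go in mid-air or outside the tray ((x of tube in the frame of adapter above 0.07 m and height (world z) of tube_cap above 0.04 m and contact force between the fingers and tube below 0.02 N) or (height (world z) of tube_cap below 0.03 m and contact force between the fingers and tube below 0.02 N and not (x of tube in the frame of tray between -0.055 and 0.055 m and y of tube in the frame of tray between -0.08 and 0.08 m and x of tube_cap in the frame of tray between -0.055 and 0.055 m and y of tube_cap in the frame of tray between -0.08 and 0.08 m))).
It fails at once if the petri dish is pushed more than 15 mm or knocked over (distance of petri_dish from where it was at the start of the episode above 0.015 m or angle between petri_dish's own z axis and vertical above 0.4 rad).
It fails at once if the timer is pushed more than 15 mm or knocked over (distance of bench_timer from where it was at the start of the episode above 0.015 m or angle between bench_timer's own z axis and vertical above 0.4 rad).
It fails at once if the slide box is pushed more than 15 mm or knocked over (distance of slide_case from where it was at the start of the episode above 0.015 m or angle between slide_case's own z axis and vertical above 0.4 rad).
It fails at once if the reagent bottle is pushed more than 15 mm or knocked over (distance of reagent_bottle from where it was at the start of the episode above 0.015 m or angle between reagent_bottle's own z axis and vertical above 0.4 rad).
It also fails if it takes over 70 s, if anything falls off the work surface, if the arm or the gripper's body presses on something with over 40 N, if the wrist force passes 120 N, or if a joint passes its speed limit or range.

## Robot

A 7-joint arm with a two-finger parallel gripper is mounted at the origin on a cart in front of the work surface, level with it; the furniture and walls round the work are solid. World frame = base frame: x ahead of the robot, y to its left, z up, the work surface at z = 0. Lengths are in mm, angles in rad, forces in N, time in s.
With the tool pointing down it reaches from about 350 to 900 mm from the base axis. Payload 19.9 kg.
Tool frame: the origin (TCP) lies at the very end of the fingers, on their centre line; the grasp point (between the pads) lies 19 mm behind it (env.tcp_to_grasp is the distance from the TCP to the grasp point, in mm); z points along the fingers, x is the direction in which the jaws open and shut, and the axes are right-handed (so a half turn about z gives the same grasp; the last joint's range is limited). The gripper opens to 85 mm and grips with 20 to 120 N. Pads are 22 mm wide; open, the fingers measure 114 mm over their backs; the gripper's body (76 mm by 85 mm) begins 54 mm behind the grasp point. The pads swing forward as they close: fully open they stand 13 mm farther back than shut.
Start: joints at [-1.21, 0.417, -0.01, 1.614, 0.005, 1.111, -0.053], TCP at [244.41, 575.209, 231.26] pointing down, gripper open.
Joint ranges: [-2.81, 2.81], [-0.39, 2.02], [-1.27, 1.25], [0.06, 2.57], [-1.19, 4.33], [0.19, 2], [-2.82, 2.82]. Speed limits (rad/s): [1.89, 1.89, 2.39, 2.39, 3.01, 3.01, 3.01].

## Interface

Orientations are given as [roll, pitch, yaw] about the fixed x, y, z axes, in that order (R = Rz(yaw) Ry(pitch) Rx(roll)).
In Python, from bench import env, vision gives the robot as it stands. The module is installed in compiled form; this text tells all that it offers.
- The arm moves only by the tool jog_arm, never from a script. Its argument "targets" is one flat list of numbers, 7 for each row, row after row: the turn, a rotation vector about the tool's x, y, z in degrees, then the shift along the tool's x, y, z in mm, then the closure in counts, from 0 (fully open) to 255 (shut). In form: [wx, wy, wz, x, y, z, claw, wx, wy, wz, x, y, z, claw, ...]. A call has 1 to 10 rows; each row shifts and turns the commanded pose from where the row before left it, along the tool's axes as they then stand; what a row does not reach is not made up. A row lasts 1/12 s, in which the tool goes at most 41.7 mm and 7.16 degrees, less where a joint would pass 70% of its speed; a pose out of reach is approached as far as the arm can. A call with a gripper value outside its range is refused whole. The fingers move at their own pace and stop on an object; "force" is the grip in N (left out, the last holds). Time passes only in rows, so rows that do not move let the fingers close. It gives the time, the measured TCP pose, the force and the opening at its end, in the units of the state.
- env.get_obs(): the state, without advancing time (a new reading comes with each control period).
- vision.get_image(name): name is "scene" or "top" or "wrist"; returns a dict with "color" (400x640x3 uint8, red, green, blue), "z_map" (400x640 float32, mm along the optical axis (not along the pixel's ray), 0 where there is no reading), "mtx" (3x3 intrinsics, pixels), "origin" and "attitude" of the camera in the world. Camera axes: x right, y down, z forward; pixel columns grow to the right and rows downward; lengths in mm; the calibration is good to about 2 mm. A picture is of the moment at which its call begins.
- env.sign_off(): hands the job in, once; it reports no verdict.
The state is a dict: "time": time; "qpos": joint angles; "joint_velocities": joint speeds; "effort": joint torques, N m; "tool_pos": TCP position; "ee_rot": TCP orientation; "contact_force": force on the tool from outside, world axes, zero at the start; "ft_torque": the same for the moment, N m; "grip_width": finger opening in mm.
Only numpy, scipy, OpenCV 4.12 (cv2) and the standard library are available. Lean on these libraries where they do the work, as an engineer would, in place of code of your own. Each camera call takes 0.05 s, during which the arm holds its last target.

## Working session

There is one attempt and no reset: what is moved stays moved. The work goes in short steps, Python scripts to look and compute and a tool call to move; the robot and the scene stay as the last step left them, time stands still between calls to the robot, and variables do not carry over. Pictures are saved under pics/ and viewed, and the job is handed in when it is done.

Besides the shell and the picture viewer there is one more tool, called after "Emit:" as name(argument=value, ...) on one line, values as JSON. jog_arm: Moves the arm, as the interface text tells. Its arguments: {"type":"object","properties":{"targets":{"type":"array"},"force":{"type":"number"}},"required":["targets"]}

```bash
mkdir -p pics; python3 - <<'E'
from bench import env, vision
import cv2,numpy as np
print(env.get_obs())
for n in ["scene","top","wrist"]:
    d=vision.get_image(n); cv2.imwrite(f"pics/{n}0.png",d["color"][:,:,::-1]); np.savez(f"pics/{n}0.npz",**{k:np.array(v) for k,v in d.items()})
    print(n,d["mtx"],d["origin"],d["attitude"])
E
```

```text
{'time': 0.0, 'qpos': array([-1.21050473,  0.41796658, -0.01030455,  1.61418339,  0.0047014 ,
        1.11069215, -0.05302763]), 'joint_velocities': array([ 7.22619808e-04,  4.11489768e-04,  3.68182226e-04,  4.11676611e-04,
        8.75978967e-04, -1.24708808e-03, -8.79751106e-05]), 'effort': array([-2.84491098e-04, -8.64456081e+01,  6.78816866e-01, -4.34892619e+01,
        1.91625499e-02,  7.28939805e-03,  1.37246792e-05]), 'tool_pos': array([244.28978749, 574.89942393, 230.66100465]), 'ee_rot': array([3.14150041e+00, 1.22225435e-03, 1.16898737e+00]), 'contact_force': array([ 0.55394256, -0.50795163,  0.38248074]), 'ft_torque': array([ 0.0372887 , -0.02618794,  0.02805666]), 'grip_width': 85.2876538324671}
scene [[405.19356733   0.         328.35054826]
 [  0.         405.19356733 197.25141965]
 [  0.           0.           1.        ]] [ 113.80744319 -531.46362045  733.34382382] [-2.29094597  0.00354215 -0.56287925]
top [[373.49412264   0.         312.2258832 ]
 [  0.         373.49412264 201.23317718]
 [  0.           0.           1.        ]] [ 461.50386477  120.4405306  1045.52974957] [-3.08334307 -0.02629693 -1.54298134]
wrist [[328.24341291   0.         315.0351805 ]
 [  0.         328.24341291 195.80359975]
 [  0.           0.           1.        ]] [174.30645614 605.76313225 372.42713868] [2.83070066e+00 1.21161118e-03 1.16942887e+00]
```

View pics/scene0.png

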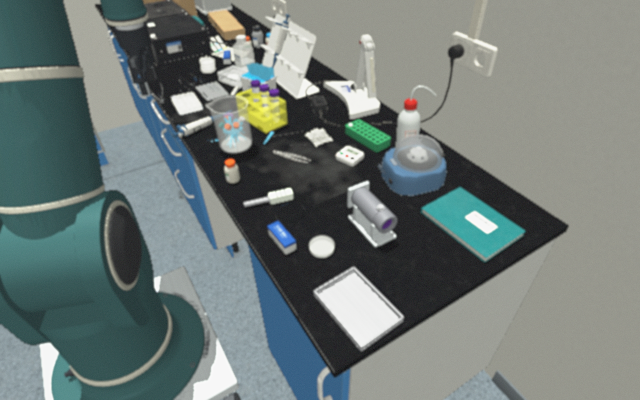

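View pics/top0.png

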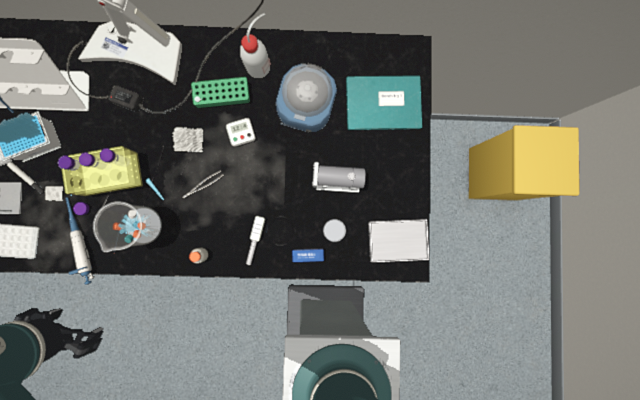

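View pics/wrist0.png

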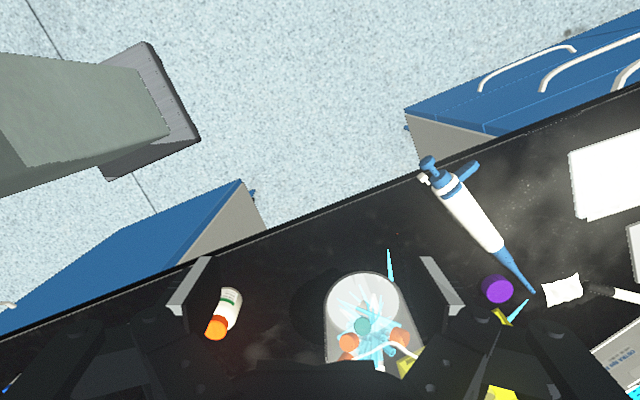

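The top view shows image right as -y and image up as +x. The adapter is at (340,178) with its flange on the left and mouth on the right. The rod is at (256,240) with the shaft pointing down towards the robot, and the tray is at (398,240). Next I'll measure them.

```bash
cat > h.py <<'E'
import numpy as np, cv2
from scipy.spatial.transform import Rotation as R
def load(n): return dict(np.load(f"pics/{n}.npz"))
def rot(d): return R.from_euler('xyz',d["attitude"]).as_matrix()
def cloud(d):
    K=d["mtx"]; z=d["z_map"].astype(float); v,u=np.mgrid[:z.shape[0],:z.shape[1]]
    c=np.stack([(u-K[0,2])/K[0,0]*z,(v-K[1,2])/K[1,1]*z,z],-1)
    P=c@rot(d).T+d["origin"]; P[z<=0]=np.nan; return P
def ray(d,uv,h):
    uv=np.atleast_2d(uv).astype(float);K=d["mtx"]
    c=np.stack([(uv[:,0]-K[0,2])/K[0,0],(uv[:,1]-K[1,2])/K[1,1],np.ones(len(uv))],-1)@rot(d).T
    return d["origin"]+c*((h-d["origin"][2])/c[:,2])[:,None]
def proj(d,P):
    c=(np.atleast_2d(P)-d["origin"])@rot(d); K=d["mtx"]
    return np.stack([c[:,0]/c[:,2]*K[0,0]+K[0,2],c[:,1]/c[:,2]*K[1,1]+K[1,2]],-1)
E
python3 - <<'E'
from h import *
d=load("top0");P=cloud(d);c=d["color"]
z=P[...,2]
print("bench z",np.nanmedian(z[195:215,290:305]), np.nanmedian(z[150:170,200:280]))
m=((z>4)&(z<130)).astype(np.uint8); m[:,:150]=0;m[:,435:]=0
n,l,s,ct=cv2.connectedComponentsWithStats(m)
for i in range(1,n):
    if s[i,4]<40: continue
    q=P[l==i]; r=cv2.minAreaRect(q[:,:2].astype(np.float32))
    print(i,s[i],np.round(ct[i]),"zmax %.0f"%np.percentile(q[:,2],98),"rect",np.round(r[0]),np.round(r[1]),round(r[2],1))
a=cv2.resize(c[100:290,180:440],None,fx=3,fy=3,interpolation=cv2.INTER_CUBIC);cv2.imwrite("pics/topcrop.png",a[:,:,::-1])
s=load("scene0")["color"][140:360,220:440];cv2.imwrite("pics/scenecrop.png",cv2.resize(s,None,fx=2.7,fy=2.7,interpolation=cv2.INTER_CUBIC)[:,:,::-1])
E
```

```text
bench z 0.5513507639984709 0.6298343970920541
1 [ 150    0  285  108 9872] [266.  31.] zmax 126 rect [900. 159.] [245. 805.] 0.1
59 [240  40  31  38 677] [256.  61.] zmax 125 rect [910. 265.] [93. 80.] 11.3
183 [ 276   63   62   70 3211] [306.  98.] zmax 127 rect [816. 122.] [162. 199.] 74.8
240 [ 346   74   77   57 3820] [384. 102.] zmax 20 rect [ 813. -101.] [161. 218.] 4.3
290 [150  94  40  21  90] [171. 107.] zmax 11 rect [779. 498.] [ 24. 118.] 24.4
368 [227 118  29  29 565] [241. 132.] zmax 23 rect [710. 300.] [66. 75.] 21.0
393 [173 127  30  25 623] [188. 140.] zmax 24 rect [686. 448.] [84. 68.] 88.9
632 [ 313  163   53   30 1199] [338. 178.] zmax 94 rect [583.  29.] [134.  61.] 86.8
723 [184 176  28  23  71] [197. 188.] zmax 14 rect [553. 412.] [20. 91.] 32.7
743 [150 181  13  18  45] [155. 189.] zmax 14 rect [540. 528.] [56.  9.] 38.2
950 [150 208  12  35 309] [155. 225.] zmax 85 rect [446. 519.] [93. 29.] 3.9
1014 [246 217  19  49 339] [255. 237.] zmax 28 rect [409. 252.] [ 28. 134.] 77.8
1055 [324 220  22  22 378] [334. 230.] zmax 19 rect [443.  31.] [58. 58.] 1.0
1056 [369 220  61  43 723] [398. 241.] zmax 19 rect [ 418. -149.] [114. 167.] 3.9
1128 [390 232  11  11  43] [395. 237.] zmax 7 rect [ 430. -137.] [23. 30.] 24.4
1226 [190 248  19  16 214] [199. 255.] zmax 67 rect [366. 394.] [40. 33.] 6.7
1232 [293 248  32  15 373] [308. 255.] zmax 35 rect [372. 100.] [38. 87.] 5.5
1433 [ 292  343  100   57 3763] [341. 373.] zmax 122 rect [63.  1.] [147. 270.] 0.9
```

View pics/topcrop.png

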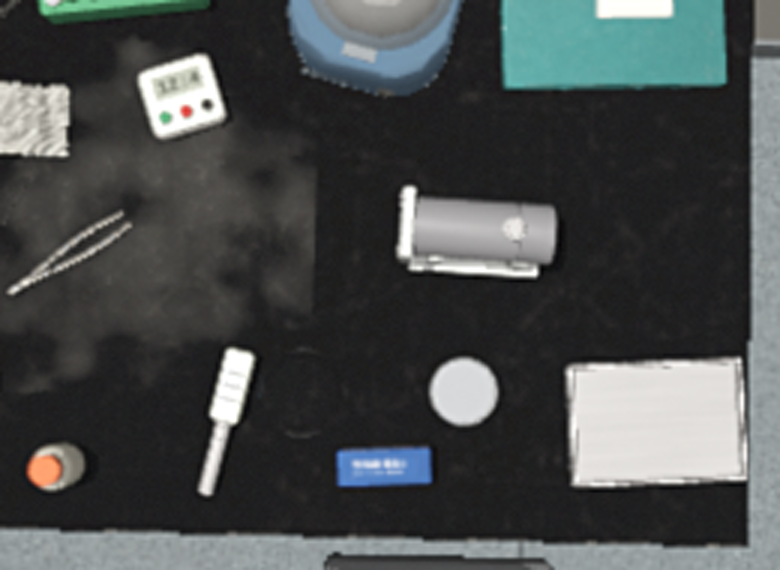

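View pics/scenecrop.png

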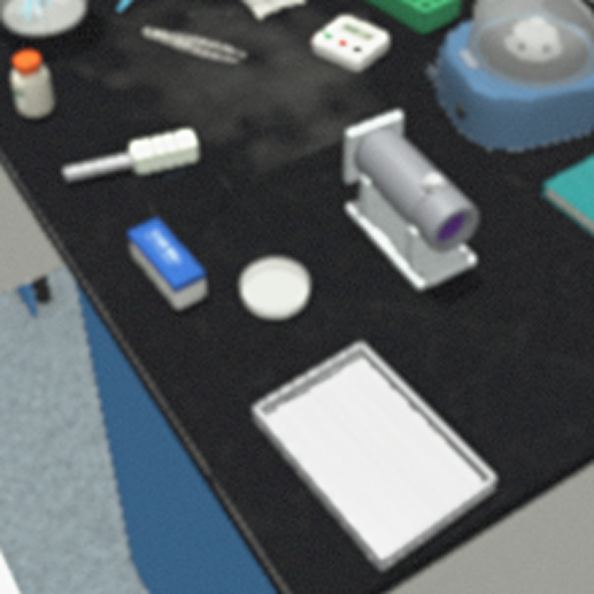

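The crops show the flange on the adapter's +y side and the mouth on its -y side. The rod's handle is up the image and its tip is down at crop (207,488). Next are finer fits of the rod and the adapter axis.

```bash
python3 - <<'E'
from h import *
for n,(u0,u1,v0,v1) in {"top0":(235,275,205,275),"scene0":(238,298,180,212)}.items():
    d=load(n);c=d["color"].astype(int);g=c.min(2)
    m=np.zeros(g.shape,np.uint8);m[v0:v1,u0:u1]=(g[v0:v1,u0:u1]>80)
    k,l,s,ct=cv2.connectedComponentsWithStats(m);i=1+np.argmax(s[1:,4])
    v,u=np.where(l==i); q=ray(d,np.stack([u,v],-1),16)[:,:2]
    mu=q.mean(0);w=np.linalg.svd(q-mu,full_matrices=False)[2][0]; w*=-np.sign(w[0])
    t=(q-mu)@w; print(n,len(q),"rod mean",mu,"dir deg",np.degrees(np.arctan2(w[1],w[0])),"ext",t.min(),t.max(),"tip",mu+w*t.max(),"back",mu+w*t.min())
    P=cloud(d)
d=load("top0");P=cloud(d).reshape(-1,3)
for n in ["top0","scene0"]:
    P=cloud(load(n)).reshape(-1,3)
    b=P[(abs(P[:,0]-583)<60)&(abs(P[:,1]-30)<90)&(P[:,2]>40)&(P[:,2]<100)]
    r=cv2.minAreaRect(b[:,:2].astype(np.float32));print(n,len(b),r,"y",np.percentile(b[:,1],[1,99]))
    # cylinder axis fit, R=26, height 62 : x = x0 + k*y
    from scipy.optimize import least_squares
    s=b[(b[:,1]<70)&(b[:,1]>-25)&(b[:,2]>64)&(b[:,2]<90)]
    f=lambda p:(np.hypot((s[:,0]-p[0]-p[1]*(s[:,1]-30))/np.hypot(1,p[1]),s[:,2]-p[2])-26)
    o=least_squares(f,[583,0,62],loss='soft_l1');print("axis x at y=30",o.x,"deg",np.degrees(np.arctan(o.x[1])),len(s),np.std(f(o.x)))
    fl=b[(b[:,2]>90)];print("flange/plunger top",fl[:,1].min() if len(fl) else 0, fl[:,1].max() if len(fl) else 0)
E
```

```text
top0 396 rod mean [421.98150869 249.13598134] dir deg 167.69570937873584 ext -56.7516579093092 78.28073672114775 tip [345.49891033 265.81788441] back [477.42955938 237.04200145]
scene0 517 rod mean [422.20734612 242.21253782] dir deg 168.54925206475232 ext -58.30506881720123 80.38398584400305 tip [343.42334553 258.17080937] back [479.3518946  230.63749446]
top0 1027 ((586.4077758789062, 28.59351348876953), (134.08120727539062, 57.174964904785156), 88.22596740722656) y [-35.6332526   93.78761579]
axis x at y=30 [5.86893070e+02 3.19603091e-02 6.19778803e+01] deg 1.830567709014402 655 1.3138207711012628
flange/plunger top -34.89704317238096 96.19358346713372
scene0 1271 ((587.255859375, 24.957157135009766), (134.65557861328125, 61.36935806274414), 88.07037353515625) y [-41.78744475  89.98292961]
axis x at y=30 [5.88128727e+02 3.22658227e-02 6.09389834e+01] deg 1.8480543142416304 583 1.261131034504742
flange/plunger top -14.16750128460967 91.58233530845712
```

Emit:
jog_arm(targets=[0, 0, 0, -23, 31, 0, 0, 0, 0, 0, -23, 31, 0, 0, 0, 0, 0, -23, 31, 0, 0, 0, 0, 0, -23, 31, 0, 0, 0, 0, 0, -23, 31, 0, 0, 0, 0, 0, -23, 31, 0, 0, 0, 0, 0, -23, 31, 0, 0, 0, 0, 0, -23, 31, 0, 0, 0, 0, 0, -23, 31, 0, 0, 0, 0, 0, -23, 31, 0, 0])

```text
time: 0.98
tool_pos: [440.3, 240.4, 231.4]
ee_rot: [3.142, -0.0, 1.169]
contact_force: [1.3, 0.3, -0.1]
grip_width: 85.3
```

Emit:
jog_arm(targets=[0, 0, 7, 0, 0, 0, 0, 0, 0, 7, 0, 0, 0, 0, 0, 0, 7, 0, 0, 0, 0, 0, 0, 7, 0, 0, 0, 0, 0, 0, 7, 0, 0, 0, 0, 0, 0, 7, 0, 0, 0, 0, 0, 0, 7, 0, 0, 0, 0, 0, 0, 7, 0, 0, 0, 0, 0, 0, 7, 0, 0, 0, 0, 0, 0, 7, 0, 0, 0, 0])

```text
time: 1.82
tool_pos: [439.6, 242.2, 231.1]
ee_rot: [3.141, 0.0, -0.059]
contact_force: [0.1, 0.1, 0.4]
grip_width: 85.2
```

Emit:
jog_arm(targets=[0, 0, 7, 0, 0, 0, 0, 0, 0, 7, 0, 0, 0, 0, 0, 0, 7, 0, 0, 0, 0, 0, 0, 7, 0, 0, 0, 0, 0, 0, 7, 0, 0, 0, 0, 0, 0, 7, 0, 0, 0, 0, 0, 0, 7, 0, 0, 0, 0, 0, 0, 7, 0, 0, 0, 0, 0, 0, 7, 0, 0, 0, 0, 0, 0, 7, 0, 0, 0, 0])

```text
time: 2.65
tool_pos: [439.7, 242.3, 231.2]
ee_rot: [3.141, -0.0, -1.28]
contact_force: [0.5, -0.0, 0.0]
grip_width: 85.7
```

Emit:
jog_arm(targets=[0, 0, 7, 0, 0, 0, 0, 0, 0, 7, 0, 0, 0, 0, 0, 0, 7, 0, 0, 0, 0, 0, 0, 7, 0, 0, 0, 0])

```text
time: 2.98
tool_pos: [439.7, 242.2, 231.2]
ee_rot: [3.141, -0.0, -1.769]
contact_force: [-0.3, -0.1, -0.4]
grip_width: 85.1
```

```bash
cat > snap.py <<'E'
import sys
from bench import env,vision
import cv2,numpy as np
t=sys.argv[1]
for n in sys.argv[2:]:
    d=vision.get_image(n); cv2.imwrite(f"pics/{n}{t}.png",d["color"][:,:,::-1]); np.savez(f"pics/{n}{t}.npz",**{k:np.array(v) for k,v in d.items()})
o=env.get_obs();print({k:np.round(o[k],3) for k in ["time","qpos","tool_pos","ee_rot","contact_force","grip_width"]})
E
python3 snap.py 1 wrist
```

```text
{'time': np.float64(3.033), 'qpos': array([-1.05 ,  0.218,  0.558,  1.93 , -0.134,  1.03 , -2.213]), 'tool_pos': array([439.651, 242.253, 231.145]), 'ee_rot': array([ 3.141, -0.   , -1.779]), 'contact_force': array([-0.19 , -0.818, -0.016]), 'grip_width': np.float64(84.997)}
```

View pics/wrist1.png

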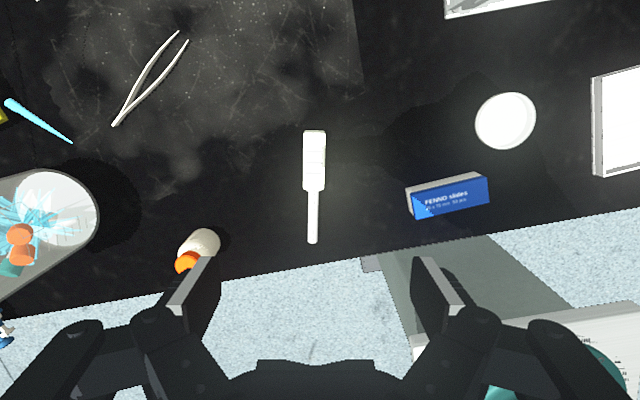

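The wrist view shows the rod upright: handle top at (314,132), shaft tip at (312,241). The bottle and slide box are clear of the jaws' path. I'll measure its line.

```bash
python3 - <<'E'
from h import *
d=load("wrist1");c=d["color"].astype(int);g=c.min(2)
m=np.zeros(g.shape,np.uint8);m[120:250,290:340]=(g[120:250,290:340]>100)
k,l,s,ct=cv2.connectedComponentsWithStats(m);i=1+np.argmax(s[1:,4]);print(s[i])
for v in range(130,245,6):
    u=np.where(l[v]==i)[0]
    if len(u): print(v,u.min(),u.max(),np.round(ray(d,[[u.min(),v],[u.max()+1,v],[(u.min()+u.max()+1)/2,v]],24 if v<191 else 12)[:,:2],1).tolist())
P=cloud(d);print("z handle",np.nanmedian(P[140:180,308:320,2]),"shaft",np.nanmedian(P[200:230,311:314,2]))
def line(vs,h):
    pts=[]
    for v in vs:
        u=np.where(l[v]==i)[0]; pts.append(ray(d,[(u.min()+u.max()+1)/2,v],h)[0,:2])
    pts=np.array(pts);mu=pts.mean(0);w=np.linalg.svd(pts-mu)[2][0];w*=-np.sign(w[0]);print(mu,np.degrees(np.arctan2(w[1],w[0])))
line(range(137,186),24);line(range(196,238),14)
print(ray(d,[[314,130],[313,191],[312,243]],24)[:,:2],ray(d,[[312,243]],12)[:,:2])
E
```

```text
[ 302  130   24  114 1926]
130 305 322 [[481.8, 244.8], [478.1, 226.3], [480.0, 235.6]]
136 303 325 [[476.1, 248.2], [471.4, 224.4], [473.8, 236.3]]
142 303 325 [[470.0, 249.5], [465.2, 225.6], [467.6, 237.5]]
148 303 325 [[463.7, 250.8], [458.9, 226.8], [461.3, 238.8]]
154 303 325 [[457.4, 252.2], [452.6, 228.0], [455.0, 240.1]]
160 303 324 [[451.0, 253.5], [446.4, 230.3], [448.7, 241.9]]
166 303 324 [[444.6, 254.9], [439.9, 231.5], [442.2, 243.2]]
172 303 324 [[438.0, 256.3], [433.3, 232.7], [435.7, 244.5]]
178 303 324 [[431.4, 257.7], [426.7, 234.0], [429.0, 245.8]]
184 302 324 [[425.0, 260.2], [420.0, 235.3], [422.5, 247.7]]
190 306 321 [[417.3, 257.3], [413.8, 239.9], [415.6, 248.6]]
196 308 318 [[406.3, 257.5], [403.8, 245.1], [405.1, 251.3]]
202 308 318 [[399.2, 259.0], [396.6, 246.5], [397.9, 252.7]]
208 308 318 [[391.9, 260.5], [389.4, 247.9], [390.6, 254.2]]
214 308 317 [[384.6, 262.0], [382.3, 250.5], [383.4, 256.3]]
220 308 317 [[377.1, 263.6], [374.8, 252.0], [376.0, 257.8]]
226 307 317 [[369.9, 266.3], [367.3, 253.5], [368.6, 259.9]]
232 307 317 [[362.3, 267.9], [359.7, 255.0], [361.0, 261.4]]
238 307 317 [[354.6, 269.5], [352.0, 256.5], [353.3, 263.0]]
z handle 23.104510196113125 shaft 16.6527601131759
[447.37505083 241.97659158] 167.44518895976782
[380.91796783 256.80277342] 166.85709695109668
[[479.97307741 235.5812235 ]
 [414.65894806 249.87984039]
 [352.5864479  263.64544393]] [[346.88957507 264.9064176 ]]
```

Emit:
jog_arm(targets=[0, 0, 0.6, -1.6, -6.6, 0, 0, 0, 0, 0, 0, 0, 36, 0, 0, 0, 0, 0, 0, 36, 0, 0, 0, 0, 0, 0, 36, 0, 0, 0, 0, 0, 0, 36, 0, 0, 0, 0, 0, 0, 36, 0, 0, 0, 0, 0, 0, 20, 0, 0, 0, 0, 0, 0, 20, 0, 0, 0, 0, 0, 0, 8, 0, 0, 0, 0, 0, 0, 0, 0], force=60)

```text
time: 3.87
tool_pos: [446.2, 241.9, 1.8]
ee_rot: [3.14, -0.002, -1.771]
contact_force: [-1.1, -0.9, 0.5]
grip_width: 85.5
```

Emit:
jog_arm(targets=[0, 0, 0, 0, 0, 0, 255, 0, 0, 0, 0, 0, 0, 255, 0, 0, 0, 0, 0, 0, 255, 0, 0, 0, 0, 0, 0, 255, 0, 0, 0, 0, 0, 0, 255, 0, 0, 0, 0, 0, 0, 255, 0, 0, 0, 0, 0, 0, 255, 0, 0, 0, 0, 0, 0, 255])

```text
time: 4.53
tool_pos: [446.8, 242.9, 4.1]
ee_rot: [-3.141, 0.001, -1.773]
contact_force: [-3.3, -1.4, 13.7]
grip_width: 22.6
```

```bash
python3 snap.py 2 wrist
```

```text
{'time': np.float64(4.583), 'qpos': array([-0.876,  0.594,  0.39 ,  2.054, -0.409,  0.566, -1.97 ]), 'tool_pos': array([446.835, 242.921,   4.129]), 'ee_rot': array([-3.141e+00,  1.000e-03, -1.773e+00]), 'contact_force': array([-4.215, -0.267, 13.903]), 'grip_width': np.float64(22.937)}
```

View pics/wrist2.png

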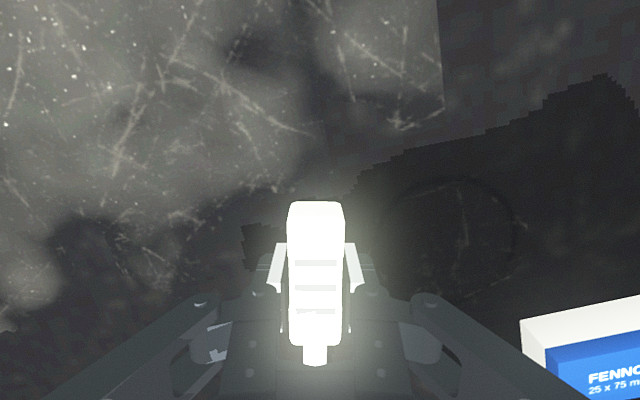

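Emit:
jog_arm(targets=[0, 0, 0, 0, 0, -15, 255, 0, 0, 0, 0, 0, -36, 255, 0, 0, 0, 0, 0, -36, 255, 0, 0, 0, 0, 0, -36, 255, 0, 0, 0, 0, 0, -24, 255, 0, 0, -7, 0, 0, 0, 255, 0, 0, -7, 0, 0, 0, 255, 0, 0, -7, 0, 0, 0, 255, 0, 0, -7, 0, 0, 0, 255, 0, 0, -7, 0, 0, 0, 255])

```text
time: 5.42
tool_pos: [446.5, 242.6, 150.6]
ee_rot: [-3.141, 0.0, -1.156]
contact_force: [-0.1, -0.2, -0.1]
grip_width: 22.6
```

Emit:
jog_arm(targets=[0, 0, -7, 0, 0, 0, 255, 0, 0, -7, 0, 0, 0, 255, 0, 0, -7, 0, 0, 0, 255, 0, 0, -7, 0, 0, 0, 255, 0, 0, -7, 0, 0, 0, 255, 0, 0, -7, 0, 0, 0, 255, 0, 0, -7, 0, 0, 0, 255, 0, 0, -7, 0, 0, 0, 255, 0, 0, -7, 0, 0, 0, 255, 0, 0, -2, 0, 0, 0, 255])

```text
time: 6.25
tool_pos: [446.5, 242.5, 150.5]
ee_rot: [-3.142, -0.0, -0.02]
contact_force: [-0.6, -1.5, -0.3]
grip_width: 22.9
```

Emit:
jog_arm(targets=[0, 0, 0, 37, 2, 0, 255, 0, 0, 0, 37, 2, 0, 255, 0, 0, 0, 37, 2, 0, 255, 0, 0, 0, 36, 2, 0, 255, 0, 0, 0, 0, 0, 0, 255])

```text
time: 6.67
tool_pos: [598.5, 228.1, 150.1]
ee_rot: [3.14, -0.003, -0.032]
contact_force: [0.4, -0.4, -0.1]
grip_width: 22.8
```

```bash
python3 snap.py 3 wrist scene top
```

```text
{'time': np.float64(6.817), 'qpos': array([-0.573,  0.526,  0.21 ,  1.662, -0.127,  0.968, -0.347]), 'tool_pos': array([592.926, 230.289, 149.958]), 'ee_rot': array([ 3.141e+00,  1.000e-03, -2.800e-02]), 'contact_force': array([-0.746, -0.493, -1.176]), 'grip_width': np.float64(22.882)}
```

View pics/wrist3.png

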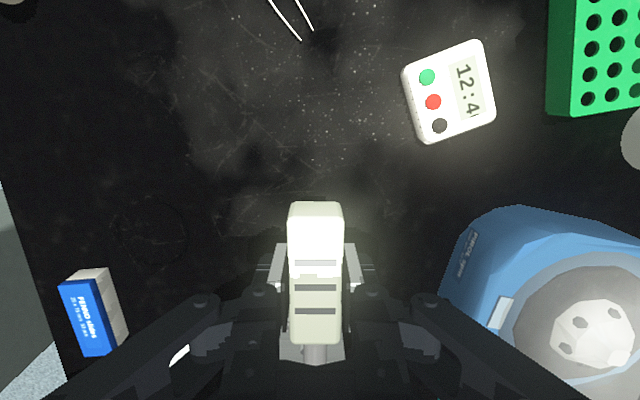

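View pics/scene3.png

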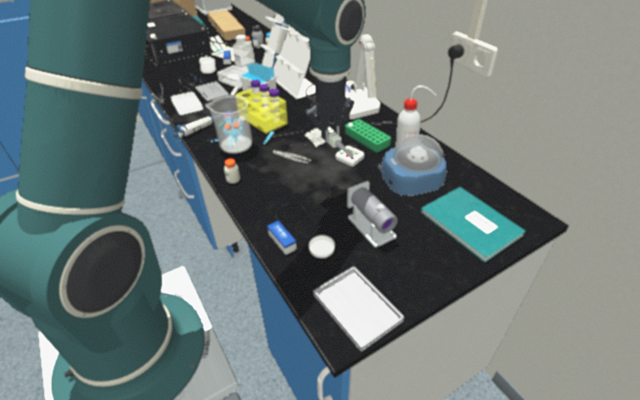

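The wrist view shows the rod held straight in the jaws, with the adapter out of view. I'll raise the arm and move it so the wrist camera looks down on the adapter.

Emit:
jog_arm(targets=[0, 0, 0, 0, 10, -36, 255, 0, 0, 0, 0, 20, -34, 255, 0, 0, 0, 0, 38, 0, 255, 0, 0, 0, 0, 38, 0, 255, 0, 0, 0, 0, 34, 0, 255, 0, 0, 0, 0, 0, 0, 255, 0, 0, 0, 0, 0, 0, 255])

```text
time: 7.4
tool_pos: [588.5, 88.9, 220.9]
ee_rot: [-3.141, -0.0, -0.031]
contact_force: [-0.9, 0.1, 0.3]
grip_width: 22.9
```

```bash
python3 snap.py 4 wrist scene
```

```text
{'time': np.float64(7.5), 'qpos': array([-0.412,  0.383,  0.264,  1.709, -0.113,  1.065, -0.138]), 'tool_pos': array([588.657,  91.692, 220.573]), 'ee_rot': array([-3.141, -0.   , -0.027]), 'contact_force': array([-0.239,  0.537, -1.526]), 'grip_width': np.float64(22.544)}
```

View pics/wrist4.png

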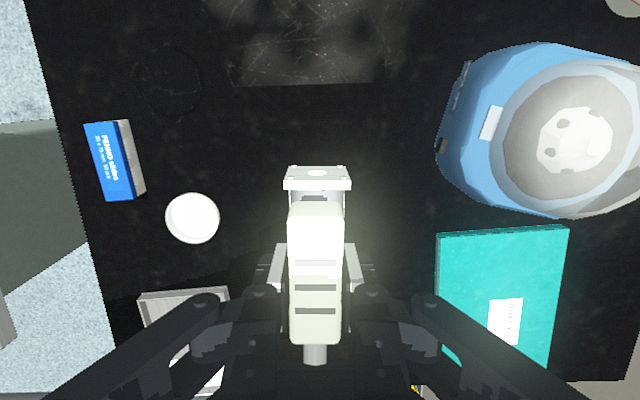

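The view shows the flange top edge and its outer face, with the hole at about (317,172), just behind the rod handle. I'll measure it.

```bash
python3 - <<'E'
from h import *
d=load("wrist4");c=d["color"]
cv2.imwrite("pics/w4c.png",cv2.resize(c[150:230,270:370],None,fx=7,fy=7,interpolation=cv2.INTER_NEAREST)[:,:,::-1])
P=cloud(d)
for v in range(160,200,2): print(v,np.round([P[v,u] for u in (300,317,335)],0).tolist(), c[v,317].tolist(),c[v,290].tolist())
E
```

```text
160 [[574.0, 94.0, 0.0], [593.0, 92.0, -3.0], [613.0, 92.0, -0.0]] [51, 49, 50] [41, 39, 39]
162 [[574.0, 91.0, -1.0], [593.0, 90.0, -2.0], [613.0, 90.0, -1.0]] [53, 54, 51] [40, 39, 40]
164 [[574.0, 89.0, -1.0], [593.0, 88.0, -1.0], [613.0, 88.0, -0.0]] [48, 49, 45] [30, 27, 28]
166 [[576.0, 94.0, 35.0], [593.0, 94.0, 35.0], [611.0, 93.0, 34.0]] [206, 215, 209] [186, 192, 187]
168 [[576.0, 95.0, 46.0], [593.0, 94.0, 46.0], [nan, nan, nan]] [217, 225, 218] [215, 225, 218]
170 [[576.0, 95.0, 53.0], [593.0, 94.0, 51.0], [610.0, 93.0, 53.0]] [255, 255, 255] [215, 221, 215]
172 [[577.0, 94.0, 61.0], [593.0, 91.0, 51.0], [610.0, 93.0, 60.0]] [255, 255, 255] [220, 226, 219]
174 [[577.0, 94.0, 69.0], [593.0, 90.0, 51.0], [609.0, 93.0, 69.0]] [255, 255, 255] [222, 228, 222]
176 [[577.0, 95.0, 77.0], [593.0, 94.0, 76.0], [609.0, 94.0, 77.0]] [213, 219, 212] [189, 190, 185]
178 [[578.0, 94.0, 83.0], [593.0, 94.0, 82.0], [608.0, 94.0, 84.0]] [218, 224, 218] [255, 255, 255]
180 [[578.0, 95.0, 91.0], [592.0, 94.0, 89.0], [608.0, 94.0, 91.0]] [255, 255, 255] [251, 253, 251]
182 [[578.0, 92.0, 89.0
[... 176 characters left out ...]

186 [[578.0, 89.0, 91.0], [592.0, 89.0, 90.0], [608.0, 88.0, 91.0]] [255, 255, 255] [255, 255, 255]
188 [[578.0, 87.0, 90.0], [592.0, 87.0, 91.0], [608.0, 86.0, 90.0]] [255, 255, 255] [255, 255, 255]
190 [[577.0, 83.0, 82.0], [592.0, 84.0, 87.0], [608.0, 82.0, 82.0]] [250, 251, 251] [206, 213, 208]
192 [[577.0, 81.0, 81.0], [592.0, 82.0, 86.0], [608.0, 80.0, 82.0]] [240, 241, 241] [212, 218, 213]
194 [[577.0, 79.0, 80.0], [592.0, 81.0, 88.0], [608.0, 78.0, 82.0]] [250, 250, 250] [177, 182, 177]
196 [[577.0, 77.0, 81.0], [592.0, 79.0, 88.0], [608.0, 76.0, 81.0]] [149, 153, 148] [243, 247, 241]
198 [[577.0, 76.0, 82.0], [592.0, 77.0, 88.0], [608.0, 74.0, 82.0]] [159, 163, 159] [251, 254, 251]
```

View pics/w4c.png

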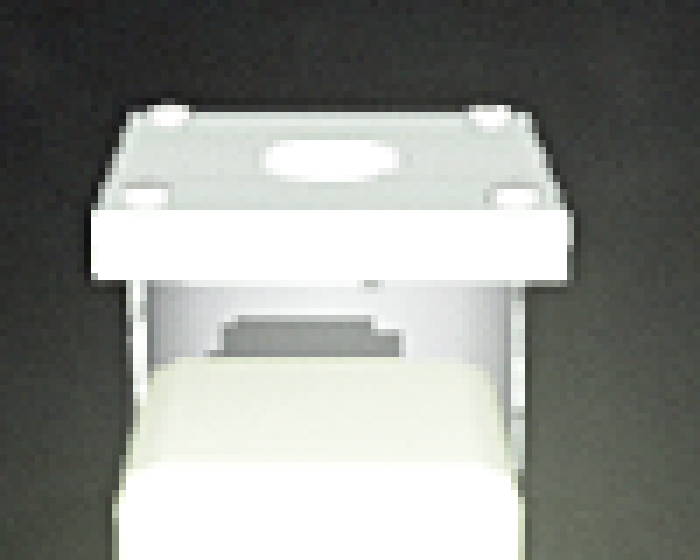

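```bash
python3 - <<'E'
from h import *
d=load("wrist4");c=d["color"].astype(int)
print("hole",ray(d,[[317.1,172.9]],62),"flange ctr top",ray(d,[[283.1,180],[351.7,180],[317.4,180]],91))
P=cloud(d)
g=c.min(2)
tcp=np.array([588.66,91.69,220.57]);yaw=-.027
X=np.array([np.cos(yaw),np.sin(yaw)]);Y=np.array([np.sin(yaw),-np.cos(yaw)])
for v in range(222,350,8):
    row=P[v,280:352]; ok=np.where((row[:,2]>235)&(row[:,2]<246))[0]
    if len(ok)<10: print(v,"-",np.nanmedian(P[v,310:320],0));continue
    u0,u1=280+ok.min(),280+ok.max()+1
    q=ray(d,[[u0,v],[u1,v]],240.5)[:,:2]-tcp[:2]
    print(v,u0,u1,"z",np.round(np.nanmedian(row[ok,2]),1),"toolx",np.round(q@X,1),"tooly",np.round((q@Y).mean(),1))
E
```

```text
hole [[592.74200574  93.32805531  62.        ]] flange ctr top [[563.47882082  95.09672674  91.        ]
 [622.16948346  93.3047204   91.        ]
 [592.82099859  94.20081986  91.        ]]
222 287 345 z 239.5 toolx [-9.3 14. ] tooly -25.3
230 287 345 z 239.9 toolx [-9.4 14.1] tooly -21.8
238 287 345 z 239.8 toolx [-9.5 14.2] tooly -18.3
246 288 344 z 239.7 toolx [-9.2 13.9] tooly -14.7
254 280 352 z 239.5 toolx [-12.6  17.3] tooly -11.0
262 280 352 z 240.3 toolx [-12.7  17.4] tooly -7.3
270 288 344 z 239.6 toolx [-9.5 14.1] tooly -3.5
278 288 344 z 240.0 toolx [-9.6 14.2] tooly 0.3
286 288 344 z 240.4 toolx [-9.7 14.3] tooly 4.2
294 289 343 z 239.8 toolx [-9.4 14. ] tooly 8.2
302 289 343 z 239.6 toolx [-9.5 14.1] tooly 12.3
310 289 342 z 240.3 toolx [-9.6 13.7] tooly 16.4
318 289 342 z 239.8 toolx [-9.7 13.8] tooly 20.6
326 290 342 z 239.6 toolx [-9.4 13.9] tooly 24.9
334 290 341 z 239.7 toolx [-9.5 13.5] tooly 29.2
342 292 339 z 239.7 toolx [-8.7 12.7] tooly 33.6
```

Depth shows the handle level. The wrist camera sees it 2.2 mm off the jaw centre, which must be camera bias, so the hole corrects to x≈590.3. That agrees with the top and scene fits of about 589.5. I'll back off and descend to the pre-insertion pose.

Emit:
jog_arm(targets=[0, 0, 0, 1.6, -33, 0, 255, 0, 0, 0, 0, -33, 0, 255, 0, 0, 0, 0, -33, 0, 255, 0, 0, 0, 0, -33, 0, 255, 0, 0, 0, 0, 0, 40, 255, 0, 0, 0, 0, 0, 40, 255, 0, 0, 0, 0, 0, 40, 255, 0, 0, 0, 0, 0, 30, 255, 0, 0, 0, 0, 0, 16, 255, 0, 0, 0, 0, 0, 0, 255])

```text
time: 8.33
tool_pos: [591.7, 223.3, 50.3]
ee_rot: [3.139, 0.006, -0.026]
contact_force: [0.3, -0.4, -1.5]
grip_width: 22.5
```

```bash
python3 snap.py 5 top scene; python3 - <<'E'
from h import *
for n,b in (("top5",(180,120,400,260)),("scene5",(300,130,420,250))):
    c=load(n)["color"][b[1]:b[3],b[0]:b[2]];f=3.6 if n[0]=='t' else 5
    cv2.imwrite(f"pics/{n}c.png",cv2.resize(c,None,fx=f,fy=f,interpolation=cv2.INTER_CUBIC)[:,:,::-1])
E
```

```text
{'time': np.float64(8.433), 'qpos': array([-0.544,  0.647,  0.186,  1.714, -0.157,  0.796, -0.312]), 'tool_pos': array([594.271, 223.538,  54.619]), 'ee_rot': array([-3.142,  0.   , -0.027]), 'contact_force': array([ 0.206, -0.411, -1.544]), 'grip_width': np.float64(22.974)}
```

View pics/top5c.png

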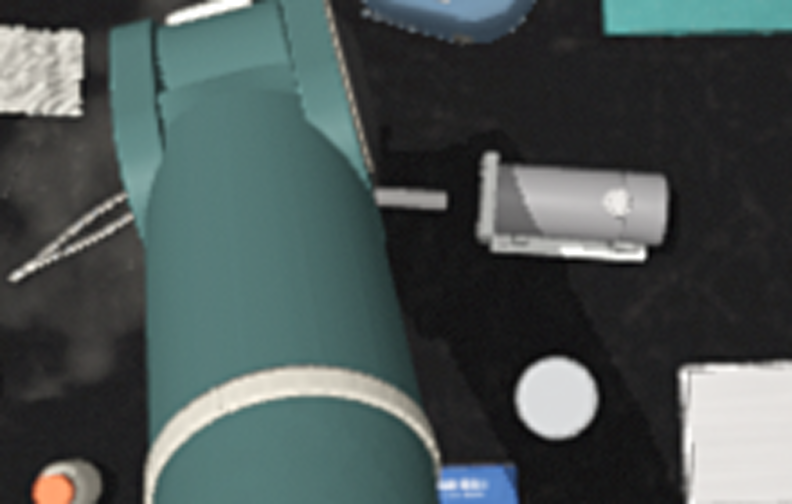

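View pics/scene5c.png

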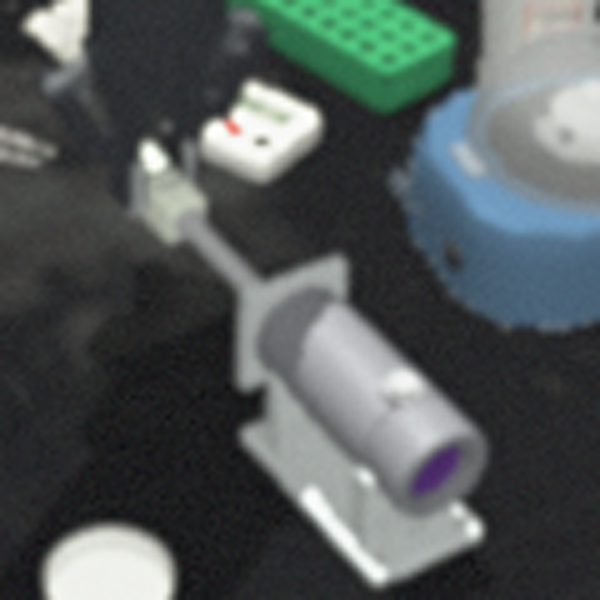

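The top crop shows the shaft tip at about (445,200), just short of the flange at x≈480. The scene crop shows it in line with the sleeve. I'll check the lateral offset in the same camera.

```bash
python3 - <<'E'
from h import *
d=load("top5");P=cloud(d);g=d["color"].astype(float).mean(2)
cs=[]
for u in range(287,303):
    r=np.clip(g[166:185,u]-60,0,None); v=(r*np.arange(166,185)).sum()/r.sum(); q=ray(d,[u,v],62)[0]; cs.append(q[:2])
cs=np.array(cs);print(np.round(cs[::3],1)); p=np.polyfit(cs[:,1],cs[:,0],1);print("shaft slope",p, "pred axis x at y",[(y,586.9+.032*(y-30)+0, np.polyval(p,y)) for y in (94,130)])
print("shaft z",np.nanmedian(P[174:178,290:300,2]))
r=g[160:195,312:320].round();print(r[:, [1,3,5]].T)
E
```

```text
[[589.2 164.9]
 [589.3 157. ]
 [588.3 149. ]
 [588.1 141.1]
 [587.7 133.1]
 [587.8 125.2]]
shaft slope [4.85474656e-02 5.81383601e+02] pred axis x at y [(94, 588.948, np.float64(585.9470630011278)), (130, 590.1, np.float64(587.6947717613972))]
shaft z 64.00735794915857
[[ 24.  23.  22.  33.  53.  69.  56.  77.  84.  52.  57.  74.  77.  75.
   83.  89.  98.  99. 103. 112. 114. 127. 149. 149. 152. 130.  86.  49.
   19.  20.  17.  20.  21.  23.  25.]
 [ 20.  35. 107. 171. 177. 173. 164. 175. 184. 183. 183. 184. 183. 183.
  183. 183. 182. 182. 181. 182. 182. 181. 181. 182. 176. 144. 107.  74.
   39.  30.  19.  18.  20.  22.  22.]
 [ 20.  33. 114. 177. 172. 168. 170. 171. 170. 167. 168. 168. 163. 150.
  150. 151. 154. 149. 135. 135. 132. 119. 116. 113. 122. 155. 177. 179.
  182. 153.  49.  12.  21.  18.  23.]]
```

```bash
python3 - <<'E'
from h import *
d=load("top5");g=d["color"].astype(float).mean(2)
def edges(col,lo,hi,th):
    x=np.arange(lo,hi);y=g[lo:hi,col];i=np.where((y[:-1]<th)&(y[1:]>=th))[0];j=np.where((y[:-1]>=th)&(y[1:]<th))[0]
    f=lambda k:x[k]+(th-y[k])/(y[k+1]-y[k]); return [round(f(k),2) for k in i],[round(f(k),2) for k in j]
for u in range(288,303,2):
    e=edges(u,165,186,85); q=ray(d,[u,(e[0][0]+e[1][-1])/2],62)[0]; w=[ray(d,[u,k],62)[0,0] for k in (e[0][0],e[1][-1])]
    print(u,e,q[:2].round(1),round(w[0]-w[1],1), "axis fit", round(586.9+.032*(q[1]-30),1))
for u in range(312,320):
    e=edges(u,157,195,95);print("flange",u,e,[ray(d,[u,k],91)[0,:2].round(1).tolist() for k in e[0][:1]+e[1][-1:]])
# depth-based flange top
for n in ("top0","top5"):
    P=cloud(load(n)).reshape(-1,3);b=P[(abs(P[:,1]-91)<8)&(P[:,2]>82)&(P[:,2]<97)&(abs(P[:,0]-590)<45)];print(n,len(b),b[:,0].min(),b[:,0].max(),b[:,1].min(),b[:,1].max())
for u in range(322,352,4):
    e=edges(u,157,195,70);print("sleeve",u,e,[ray(d,[u,k],62)[0,:2].round(1).tolist() for k in e[0][:1]+e[1][-1:]])
E
```

```text
288 ([np.float64(171.93)], [np.float64(176.57)]) [589.2 162.2] 12.3 axis fit 591.1
290 ([np.float64(171.95)], [np.float64(176.68)]) [589.2 157. ] 12.6 axis fit 591.0
292 ([np.float64(172.05)], [np.float64(176.86)]) [589.  151.7] 12.8 axis fit 590.8
294 ([np.float64(172.37)], [np.float64(177.1)]) [588.4 146.4] 12.6 axis fit 590.6
296 ([np.float64(172.41)], [np.float64(177.27)]) [588.3 141.1] 12.9 axis fit 590.5
298 ([np.float64(172.67)], [np.float64(177.45)]) [587.8 135.8] 12.7 axis fit 590.3
300 ([np.float64(172.75)], [np.float64(177.5)]) [587.8 130.5] 12.6 axis fit 590.1
302 ([np.float64(172.85)], [np.float64(177.58)]) [587.8 125.2] 12.6 axis fit 589.9
flange 312 ([], []) []
flange 313 ([np.float64(175.66)], [np.float64(185.79)]) [[583.8, 96.7], [557.6, 96.0]]
flange 314 ([np.float64(162.75)], [np.float64(186.34)]) [[617.3, 95.1], [556.3, 93.4]]
flange 315 ([np.float64(161.84)], [np.float64(186.37)]) [[619.7, 92.6], [556.3, 90.8]]
flange 316 ([np.float64(161.67)], [np.float64(189.04)]) [[620.3, 90.0], [549.5, 88.1]]
flange 317 ([np.float64(161.77)], [np.float64(189.56)]) [[620.1, 87
[... 464 characters left out ...]
463094741
sleeve 322 ([np.float64(165.5)], [np.float64(189.92)]) [[615.3, 72.9], [550.3, 71.2]]
sleeve 326 ([np.float64(165.49)], [np.float64(190.19)]) [[615.7, 62.2], [549.9, 60.5]]
sleeve 330 ([np.float64(165.62)], [np.float64(190.53)]) [[615.7, 51.6], [549.3, 49.9]]
sleeve 334 ([np.float64(165.81)], [np.float64(190.8)]) [[615.5, 40.9], [548.9, 39.3]]
sleeve 338 ([np.float64(166.26)], [np.float64(191.41)]) [[614.7, 30.3], [547.6, 28.7]]
sleeve 342 ([np.float64(166.5)], [np.float64(191.55)]) [[614.4, 19.6], [547.6, 18.0]]
sleeve 346 ([np.float64(166.71)], [np.float64(191.85)]) [[614.1, 8.9], [547.1, 7.4]]
sleeve 350 ([np.float64(166.92)], [np.float64(192.33)]) [[613.9, -1.8], [546.1, -3.2]]
```

```bash
python3 - <<'E'
from h import *
d=load("scene5");P=cloud(d);g=d["color"].astype(float).mean(2)
# shaft between (337,173) and (352,188) in image; sample cross-sections along shaft
p0=np.array([300+185/5,130+225/5]);p1=np.array([300+245/5,130+280/5])
t=(p1-p0)/np.linalg.norm(p1-p0);n=np.array([t[1],-t[0]])
for s in np.linspace(0.15,0.85,6):
    c=p0+s*(p1-p0); k=np.arange(-8,8.01,.25); 
    pr=cv2.remap(g.astype(np.float32),(c[0]+k*n[0]).astype(np.float32)[None],(c[1]+k*n[1]).astype(np.float32)[None],cv2.INTER_LINEAR)[0]
    th=(pr[24:41].max()+35)/2; on=np.where(pr[16:49]>th)[0]+16
    a,b=k[on.min()],k[on.max()]; m=c+n*(a+b)/2
    q=ray(d,m,62)[0]; print(np.round(m,1),round(b-a,2),q.round(1),"axis fit x",round(588.13+.0323*(q[1]-30),1), "cloud",P[int(round(m[1])),int(round(m[0]))].round(1))
E
```

```text
[339.3 176.1] 5.5 [590.5 173.7  62. ] axis fit x 592.8 cloud [589.1 173.1  63.4]
[340.9 177.7] 4.75 [590.3 165.6  62. ] axis fit x 592.5 cloud [587.6 161.2  65.2]
[342.4 179.5] 4.75 [589.6 157.3  62. ] axis fit x 592.2 cloud [587.7 156.6  64.8]
[344.  181.1] 5.0 [589.3 149.4  62. ] axis fit x 592.0 cloud [588.3 148.   63.6]
[345.6 182.7] 4.75 [589.  141.5  62. ] axis fit x 591.7 cloud [588.  138.2  63.7]
[347.3 184.3] 4.75 [589.2 133.9  62. ] axis fit x 591.5 cloud [586.1 130.9  66.3]
```

Both fixed cameras put the shaft about 2.3 mm to -x of the sleeve axis. I'll shift +2.3 mm, trim the yaw and enter slowly.

Emit:
jog_arm(targets=[0, 0, 0.25, 2.3, 0, 0, 255, 0, 0, 0, 0, 10, 0, 255, 0, 0, 0, 0, 10, 0, 255, 0, 0, 0, 0, 6, 0, 255, 0, 0, 0, 0, 6, 0, 255, 0, 0, 0, 0, 6, 0, 255, 0, 0, 0, 0, 0, 0, 255])

```text
time: 9.02
tool_pos: [595.9, 183.0, 54.6]
ee_rot: [3.141, -0.0, -0.034]
contact_force: [0.2, -0.3, -1.2]
grip_width: 22.5
```

Emit:
jog_arm(targets=[0, 0, 0, 0, 6, 0, 255, 0, 0, 0, 0, 6, 0, 255, 0, 0, 0, 0, 6, 0, 255])

```text
time: 9.27
tool_pos: [595.0, 166.5, 54.2]
ee_rot: [-3.141, 0.0, -0.032]
contact_force: [0.1, 4.2, -1.9]
grip_width: 22.7
```

```bash
python3 snap.py 6 scene; python3 - <<'E'
from h import *
c=load("scene6")["color"][130:250,300:420]
cv2.imwrite("pics/scene6c.png",cv2.resize(c,None,fx=5,fy=5,interpolation=cv2.INTER_CUBIC)[:,:,::-1])
E
```

```text
{'time': np.float64(9.317), 'qpos': array([-0.462,  0.623,  0.19 ,  1.761, -0.158,  0.773, -0.227]), 'tool_pos': array([595.101, 164.649,  54.241]), 'ee_rot': array([ 3.141,  0.   , -0.033]), 'contact_force': array([-0.049, -1.941, -0.815]), 'grip_width': np.float64(22.767)}
```

View pics/scene6c.png

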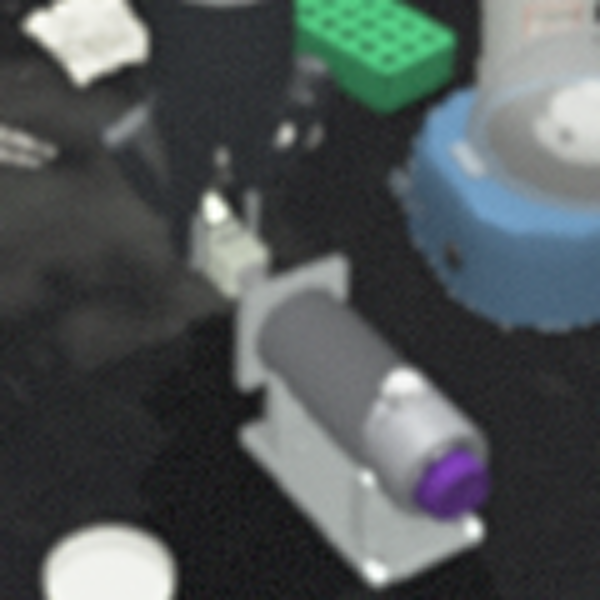

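The purple cap is now emerging from the mouth at crop (450,485), with small forces. I'll keep pushing to home.

Emit:
jog_arm(targets=[0, 0, 0, 0, 6, 0, 255, 0, 0, 0, 0, 6, 0, 255, 0, 0, 0, 0, 6, 0, 255, 0, 0, 0, 0, 6, 0, 255, 0, 0, 0, 0, 6, 0, 255, 0, 0, 0, 0, 4, 0, 255, 0, 0, 0, 0, 0, 0, 255])

```text
time: 9.9
tool_pos: [594.1, 130.5, 54.3]
ee_rot: [3.141, 0.0, -0.034]
contact_force: [0.6, -0.3, -0.7]
grip_width: 22.6
```

Emit:
jog_arm(targets=[0, 0, 0, 0, 2, 0, 255, 0, 0, 0, 0, 0, 0, 255])

```text
time: 10.07
tool_pos: [594.0, 130.0, 54.3]
ee_rot: [3.141, 0.0, -0.033]
contact_force: [-0.2, -0.9, -0.6]
grip_width: 22.8
```

Emit:
jog_arm(targets=[0, 0, 0, 0, 2, 0, 255, 0, 0, 0, 0, 0, 0, 255])

```text
time: 10.23
tool_pos: [593.9, 128.2, 54.3]
ee_rot: [3.141, -0.0, -0.033]
contact_force: [-0.2, -0.1, -2.4]
grip_width: 22.6
```

Emit:
jog_arm(targets=[0, 0, 0, 0, 2, 0, 255, 0, 0, 0, 0, 0, 0, 255])

```text
time: 10.4
tool_pos: [593.8, 128.0, 54.4]
ee_rot: [-3.14, -0.0, -0.031]
contact_force: [0.2, 7.6, -2.7]
grip_width: 22.9
```

Emit:
jog_arm(targets=[0, 0, 0, 0, 2, 0, 255, 0, 0, 0, 0, 0, 0, 255])

```text
time: 10.57
tool_pos: [593.7, 127.9, 54.4]
ee_rot: [-3.138, -0.001, -0.03]
contact_force: [1.1, 15.9, -3.6]
grip_width: 22.6
```

```bash
python3 snap.py 7 scene; python3 - <<'E'
from h import *
d=load("scene7");c=d["color"][130:250,300:420]
cv2.imwrite("pics/scene7c.png",cv2.resize(c,None,fx=5,fy=5,interpolation=cv2.INTER_CUBIC)[:,:,::-1])
E
```

```text
{'time': np.float64(10.617), 'qpos': array([-0.403,  0.607,  0.188,  1.789, -0.16 ,  0.759, -0.161]), 'tool_pos': array([593.691, 127.921,  54.416]), 'ee_rot': array([-3.138, -0.   , -0.03 ]), 'contact_force': array([ 0.85 , 17.154, -3.086]), 'grip_width': np.float64(22.967)}
```

View pics/scene7c.png

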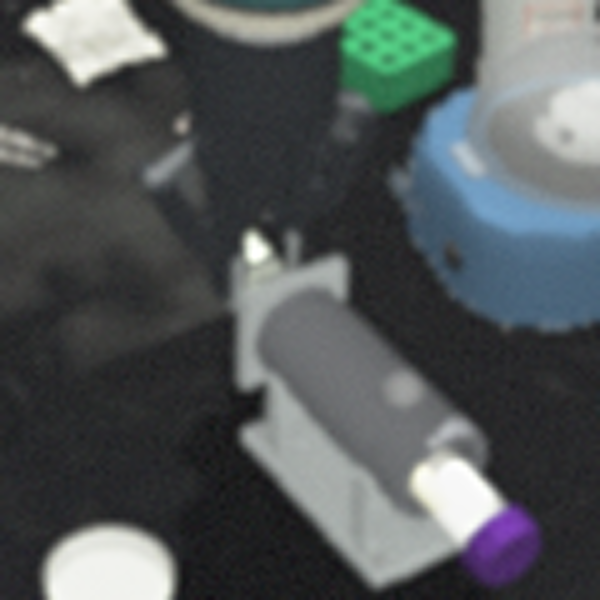

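The rod is home: it hit a hard stop at 17 N, and the cap with its white body stands well out of the mouth at crop (505,545). I'll withdraw the rod and lay it down behind the flange, where the bench is clear.

Emit:
jog_arm(targets=[0, 0, 0, 0, -8, 0, 255, 0, 0, 0, 0, -15, 0, 255, 0, 0, 0, 0, -20, 0, 255, 0, 0, 0, 0, -25, 0, 255, 0, 0, 0, 0, -25, 0, 255, 0, 0, 0, 0, -25, 0, 255, 0, 0, 0, 0, -5, 0, 255, 0, 0, 0, 0, 0, 20, 255, 0, 0, 0, 0, 0, 15, 255, 0, 0, 0, 0, 0, 0, 255])

```text
time: 11.45
tool_pos: [595.9, 246.7, 16.0]
ee_rot: [3.139, 0.004, -0.032]
contact_force: [-1.5, -0.4, -1.0]
grip_width: 23.1
```

Emit:
jog_arm(targets=[0, 0, 0, 0, 0, 9, 255, 0, 0, 0, 0, 0, 3, 255, 0, 0, 0, 0, 0, 2, 255, 0, 0, 0, 0, 0, 0, 255])

```text
time: 11.78
tool_pos: [597.8, 247.1, 5.2]
ee_rot: [3.141, 0.0, -0.033]
contact_force: [-0.0, 1.1, -0.8]
grip_width: 22.6
```

```bash
python3 snap.py 8 scene
```

```text
{'time': np.float64(11.833), 'qpos': array([-0.563,  0.735,  0.172,  1.691, -0.172,  0.73 , -0.339]), 'tool_pos': array([597.959, 247.162,   5.54 ]), 'ee_rot': array([ 3.142, -0.   , -0.033]), 'contact_force': array([-0.57 ,  0.03 , -0.446]), 'grip_width': np.float64(22.646)}
```

View pics/scene8.png

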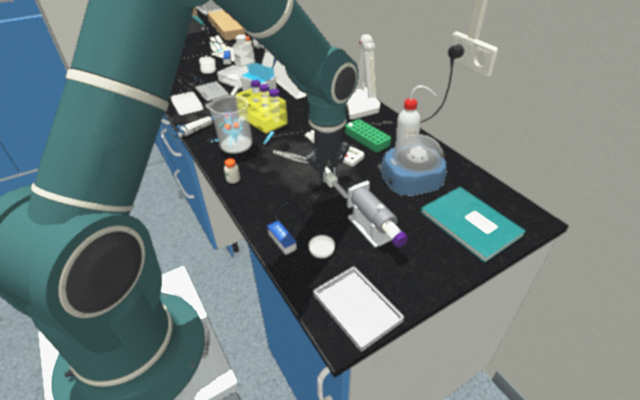

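Emit:
jog_arm(targets=[0, 0, 0, 0, 0, 1.4, 255, 0, 0, 0, 0, 0, 0, 255, 0, 0, 0, 0, 0, 0, 120, 0, 0, 0, 0, 0, 0, 120, 0, 0, 0, 0, 0, 0, 120, 0, 0, 0, 0, 0, 0, 120, 0, 0, 0, 0, 0, -15, 120, 0, 0, 0, 0, 0, -35, 120, 0, 0, 0, 0, 0, -40, 120, 0, 0, 0, 0, 0, -40, 120])

```text
time: 12.67
tool_pos: [597.4, 247.0, 136.3]
ee_rot: [3.141, 0.001, -0.033]
contact_force: [-0.3, 0.9, -0.1]
grip_width: 45.1
```

```bash
python3 snap.py 9 wrist scene
```

```text
{'time': np.float64(12.767), 'qpos': array([-0.591,  0.554,  0.21 ,  1.638, -0.135,  0.954, -0.367]), 'tool_pos': array([600.784, 248.329, 141.905]), 'ee_rot': array([-3.137, -0.009, -0.033]), 'contact_force': array([1.591, 0.016, 0.04 ]), 'grip_width': np.float64(45.311)}
```

View pics/wrist9.png

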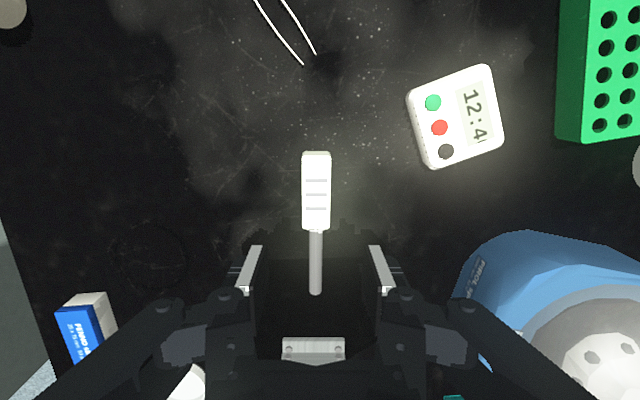

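The rod lies flat behind the flange, handle at (316,190) and tip at (316,293), with the timer untouched. Next I'll move over to the cap.

Emit:
jog_arm(targets=[0, 0, 0, 0, 10, -36, 0, 0, 0, 0, 0, 20, -24, 0, 0, 0, 0, -2, 39, 0, 0, 0, 0, 0, -2, 39, 0, 0, 0, 0, 0, -2, 39, 0, 0, 0, 0, 0, 0, 39, 0, 0, 0, 0, 0, 0, 39, 0, 0, 0, 0, 0, 0, 39, 0, 0, 0, 0, 0, 0, 39, 0, 0, 0, 0, 0, 0, 10, 0, 0])

```text
time: 13.6
tool_pos: [580.7, -72.2, 195.4]
ee_rot: [3.14, -0.001, -0.039]
contact_force: [0.1, -0.5, 0.7]
grip_width: 85.6
```

Emit:
jog_arm(targets=[0, 0, 0, 0, 0, 0, 0, 0, 0, 0, 0, 0, 0, 0])

```text
time: 13.77
tool_pos: [581.5, -65.7, 194.8]
ee_rot: [-3.141, -0.001, -0.034]
contact_force: [-0.5, 0.7, -0.4]
grip_width: 85.5
```

```bash
python3 snap.py 10 wrist scene
```

```text
{'time': np.float64(13.867), 'qpos': array([-0.187,  0.396,  0.311,  1.762, -0.141,  1.005,  0.146]), 'tool_pos': array([581.698, -64.033, 194.395]), 'ee_rot': array([-3.141, -0.   , -0.031]), 'contact_force': array([ 0.141,  0.822, -0.171]), 'grip_width': np.float64(85.345)}
```

View pics/wrist10.png

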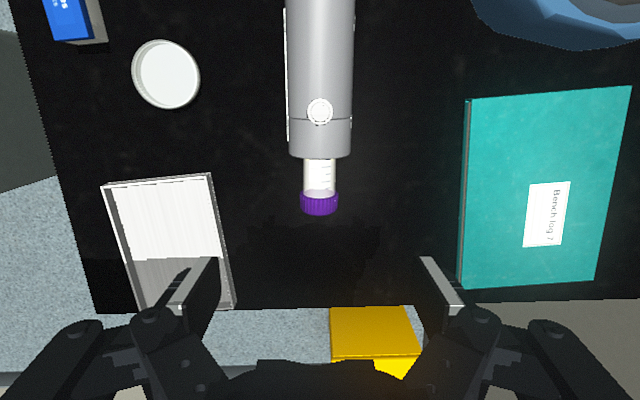

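The cap is purple at (319,203), about 36 px wide, clear of the sleeve mouth at row 157. The tray is at the left. I'll measure both.

```bash
python3 - <<'E'
from h import *
for n,th in (("wrist10",1),("scene10",1)):
    d=load(n);c=d["color"].astype(int);P=cloud(d)
    m=((c[...,2]-c[...,1]>50)&(c[...,0]-c[...,1]>15)).astype(np.uint8)
    if n[0]=='w': m[:170]=0;m[230:]=0;m[:,:290]=0;m[:,350:]=0
    else: m[:220]=0;m[260:]=0;m[:,:380]=0;m[:,420:]=0
    v,u=np.where(m); print(n,len(u),u.min(),u.max(),v.min(),v.max())
    q=P[v,u];print(" cloud med",np.nanmedian(q,0).round(1),"zmax",np.nanpercentile(q[:,2],[50,95]).round(1),"x",np.nanpercentile(q[:,0],[2,98]).round(1),"y",np.nanpercentile(q[:,1],[2,98]).round(1))
    if n[0]=='w':
        for vv in (194,200,206):
            uu=u[v==vv]; print(vv,ray(d,[[uu.min(),vv],[uu.max()+1,vv]],65)[:,:2].round(1).tolist())
        print("capend top", ray(d,[[319,192],[319,209]],79).round(1))
        w=P[163:188,312:326,2];print("body top z",np.nanmedian(P[165,314:324,2]),np.nanmedian(P[185,314:324,2]),"cap top z",np.nanmedian(P[196:206,315:323,2]))
        for vv in range(120,156,8):
            r=P[vv]; k=np.where((r[:,2]>60)&(np.arange(640)>280)&(np.arange(640)<360))[0]; print("sleeve",vv,k.min(),k.max(),ray(d,[[k.min(),vv],[k.max()+1,vv]],62)[:,:2].round(1).tolist())
d=load("top0");P=cloud(d)
b=P[200:275,355:435].reshape(-1,3);t=b[(b[:,2]>9)&(b[:,2]<24)];r=cv2.minAreaRect(t[:,:2].astype(np.float32));print("tray top",r)
d=load("scene0");P=cloud(d).reshape(-1,3);t=P[(P[:,2]>9)&(P[:,2]<24)&(abs(P[:,0]-415)<80)&(abs(P[:,1]+150)<105)];print("tray scene",cv2.minAreaRect(t[:,:2].astype(np.float32)))
d=load("scene0")
E
```

```text
wrist10 630 300 337 191 215
 cloud med [585.8 -81.7  69. ] zmax [69.  71.9] x [570.6 601.8] y [-90.2 -74.3]
194 [[570.4, -72.4], [603.4, -73.6]]
200 [[570.2, -77.9], [603.3, -79.1]]
206 [[570.8, -83.5], [602.4, -84.6]]
capend top [[586.9 -66.9  79. ]
 [586.5 -81.7  79. ]]
body top z 70.40535592034425 70.19747794800978 cap top z 71.15858929861207
sleeve 120 288 351 [[563.5, -9.7], [615.8, -11.5]]
sleeve 128 289 351 [[563.9, -16.2], [615.8, -17.9]]
sleeve 136 289 350 [[563.5, -22.7], [615.0, -24.4]]
sleeve 144 289 350 [[563.2, -29.3], [615.0, -31.1]]
sleeve 152 289 350 [[562.8, -36.0], [615.0, -37.8]]
scene10 148 392 406 231 245
 cloud med [579.9 -91.   64.3] zmax [64.3 72.2] x [566.8 597.6] y [-94.4 -79.3]
tray top ((420.3040771484375, -148.1908416748047), (110.17219543457031, 160.7373809814453), 3.719822645187378)
tray scene ((420.926025390625, -151.47254943847656), (111.74066162109375, 161.68460083007812), 3.7884976863861084)
```

```bash
python3 - <<'E'
from h import *
d=load("wrist10");P=cloud(d)
for v in list(range(60,158,16))+list(range(158,216,3)):
    q=P[v,316:323]; print(v,np.nanmedian(q,0).round(1))
d=load("scene10");c=d["color"][190:260,350:420]
cv2.imwrite("pics/scene10c.png",cv2.resize(c,None,fx=8,fy=8,interpolation=cv2.INTER_CUBIC)[:,:,::-1])
E
```

```text
60 [589.8  32.9  87.1]
76 [589.5  22.3  86.7]
92 [589.1  11.4  86.7]
108 [5.887e+02 5.000e-01 9.330e+01]
124 [588.4 -11.3  87.3]
140 [588.1 -23.3  86.7]
156 [587.7 -35.5  87. ]
158 [587.7 -37.1  86.6]
161 [587.7 -42.8  70.7]
164 [587.7 -45.3  70.5]
167 [587.6 -47.8  70.9]
170 [587.5 -50.4  70.5]
173 [587.  -52.8  70.9]
176 [587.4 -55.7  70. ]
179 [587.3 -58.2  70.2]
182 [587.2 -60.9  70. ]
185 [587.1 -63.3  70.2]
188 [587.  -66.1  70.1]
191 [587.  -69.   69.6]
194 [586.9 -71.7  69.3]
197 [586.8 -74.2  69.5]
200 [586.7 -76.4  71. ]
203 [586.6 -79.   71.5]
206 [586.6 -82.   70.5]
209 [586.5 -84.5  71.5]
212 [586.4 -87.3  71.1]
215 [586.3 -90.6  70. ]
```

View pics/scene10c.png

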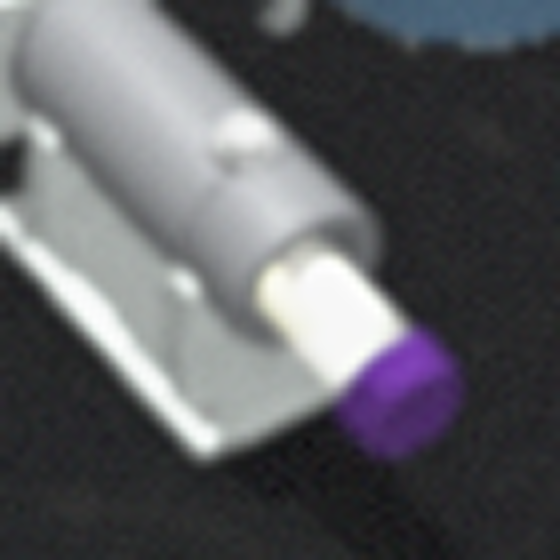

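The measurements agree: mouth at y≈-38, cap from y≈-74 to -91. The cap sags slightly, with its top at about 72, so its axis is at z≈54.7. I'll descend with the TCP 12 mm below the cap axis so the fingertips clear the tray floor later.

Emit:
jog_arm(targets=[0, 0, 0, 4.2, 18, 0, 0, 0, 0, 0, 0, 0, 40, 0, 0, 0, 0, 0, 0, 40, 0, 0, 0, 0, 0, 0, 35, 0, 0, 0, 0, 0, 0, 22, 0, 0, 0, 0, 0, 0, 15, 0, 0, 0, 0, 0, 0, 0, 0, 0, 0, 0, 0, 0, 0, 0], force=50)

```text
time: 14.53
tool_pos: [585.1, -82.4, 41.9]
ee_rot: [-3.141, 0.001, -0.031]
contact_force: [0.6, 0.9, 0.4]
grip_width: 85.1
```

```bash
python3 snap.py 11 wrist
```

```text
{'time': np.float64(14.583), 'qpos': array([-0.111,  0.611,  0.261,  1.835, -0.225,  0.724,  0.243]), 'tool_pos': array([585.753, -82.69 ,  42.825]), 'ee_rot': array([-3.141e+00, -1.000e-03, -3.200e-02]), 'contact_force': array([0.079, 0.46 , 0.086]), 'grip_width': np.float64(85.702)}
```

View pics/wrist11.png

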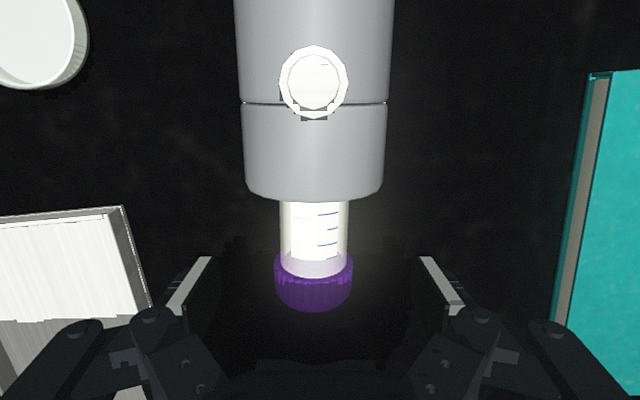

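The cap, from (275,255) to (352,310), sits centred between the pads. I'll close on it.

Emit:
jog_arm(targets=[0, 0, 0, -0.8, 0, 0, 255, 0, 0, 0, 0, 0, 0, 255, 0, 0, 0, 0, 0, 0, 255, 0, 0, 0, 0, 0, 0, 255, 0, 0, 0, 0, 0, 0, 255, 0, 0, 0, 0, 0, 0, 255, 0, 0, 0, 0, 0, 0, 255])

```text
time: 15.17
tool_pos: [584.6, -83.5, 42.1]
ee_rot: [3.142, -0.0, -0.033]
contact_force: [0.2, -0.2, 2.8]
grip_width: 32.5
```

Emit:
jog_arm(targets=[0, 0, 0, 0, 5, 0, 255, 0, 0, 0, 0, 5, 0, 255, 0, 0, 0, 0, 5, 0, 255, 0, 0, 0, 0, 5, 0, 255])

```text
time: 15.5
tool_pos: [583.5, -104.4, 41.8]
ee_rot: [3.141, 0.0, -0.033]
contact_force: [0.6, 0.1, -1.3]
grip_width: 32.1
```

```bash
python3 snap.py 12 wrist
```

```text
{'time': np.float64(15.55), 'qpos': array([-0.073,  0.615,  0.262,  1.832, -0.226,  0.725,  0.279]), 'tool_pos': array([ 583.377, -105.559,   41.844]), 'ee_rot': array([ 3.141,  0.   , -0.034]), 'contact_force': array([-1.128, -1.426, -0.805]), 'grip_width': np.float64(32.08)}
```

View pics/wrist12.png

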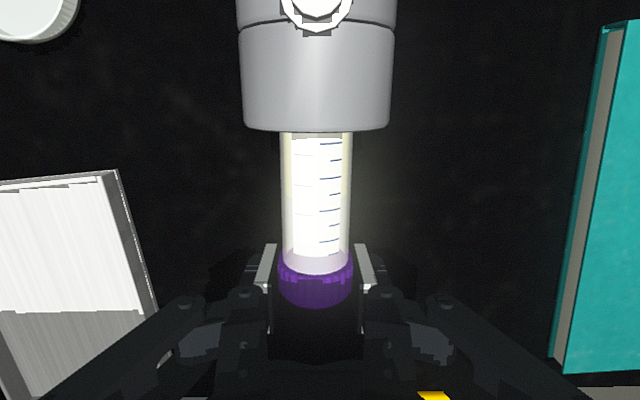

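```bash
python3 - <<'E'
from h import *
d=load("wrist12");P=cloud(d)
for v in range(90,310,8):
    print(v,np.nanmedian(P[v,308:320],0).round(1), np.nanmedian(P[v,262:270],0).round(1))
E
```

```text
90 [587.5 -26.   86.6] [573.4 -25.5  81.9]
98 [587.5 -28.2  86.7] [573.2 -27.8  81.8]
106 [587.5 -30.3  86.3] [573.1 -30.1  81.7]
114 [587.4 -32.5  87. ] [572.9 -32.4  81.6]
122 [587.3 -34.8  87.3] [572.7 -34.8  81.9]
130 [587.2 -37.1  86.1] [572.1 -37.4  79.1]
138 [587.  -41.6  71. ] [559.6 -50.5  -0.8]
146 [586.9 -44.3  70.7] [559.2 -55.   -0.7]
154 [586.8 -47.1  70.3] [559.  -59.5  -0.7]
162 [586.7 -50.   70.5] [558.5 -64.2  -1.3]
170 [586.6 -52.8  70.5] [558.2 -68.8  -0.9]
178 [586.5 -55.9  70. ] [557.8 -73.4  -0.6]
186 [586.4 -58.8  70. ] [557.4 -78.4  -1.1]
194 [586.3 -61.8  70. ] [557.1 -83.2  -1. ]
202 [586.2 -65.   69.7] [556.7 -88.2  -0.9]
210 [586.1 -68.2  69.5] [556.2 -93.4  -1.3]
218 [586.  -71.4  69.5] [555.8 -98.5  -1.1]
226 [585.9 -74.8  69.1] [ 555.6 -103.5   -0.8]
234 [585.8 -77.9  69.3] [ 555.  -108.8   -0.8]
242 [585.8 -81.6  68.7] [ 554.5 -114.3   -0.9]
250 [585.5 -85.   68.7] [563.9 -92.5  52.7]
258 [585.4 -88.6  68.5] [564.8 -92.7  59.7]
266 [585.3 -92.5  67.9] [566.  -92.4  66.8]
274 [585.1 -96.1  67.9] [566.9 -92.6  72.7]
282 [585.1 -97.9  70.8] [567.5 -92.3  78.6]
290 [ 585.  -101.9   70.3] [567.5 -95.4  79.1]
298 [ 584.8 -105.8   70.1] [568.  -96.7  82.1]
306 [ 584.7 -110.1   69.3] [568.2 -98.9  83.7]
```

The pads span the cap axis, from about z≈49 up past 80. The tube follows without slipping: the cap moved with the jaws and the body is growing out of the mouth. I'll continue the draw.

Emit:
jog_arm(targets=[0, 0, 0, 0, 9, 0, 255, 0, 0, 0, 0, 9, 0, 255, 0, 0, 0, 0, 9, 0, 255, 0, 0, 0, 0, 9, 0, 255, 0, 0, 0, 0, 9, 0, 255, 0, 0, 0, 0, 9, 0, 255, 0, 0, 0, 0, 9, 0, 255, 0, 0, 0, 0, 9, 0, 255, 0, 0, 0, 0, 0, 0, 255])

```text
time: 16.3
tool_pos: [581.0, -177.9, 42.0]
ee_rot: [3.141, -0.0, -0.035]
contact_force: [-0.2, 0.2, -0.5]
grip_width: 32.6
```

```bash
python3 snap.py 13 wrist scene
```

```text
{'time': np.float64(16.4), 'qpos': array([ 0.046,  0.634,  0.262,  1.794, -0.229,  0.743,  0.395]), 'tool_pos': array([ 581.294, -175.577,   41.858]), 'ee_rot': array([-3.142,  0.   , -0.033]), 'contact_force': array([ 0.262,  0.083, -0.359]), 'grip_width': np.float64(32.074)}
```

View pics/wrist13.png

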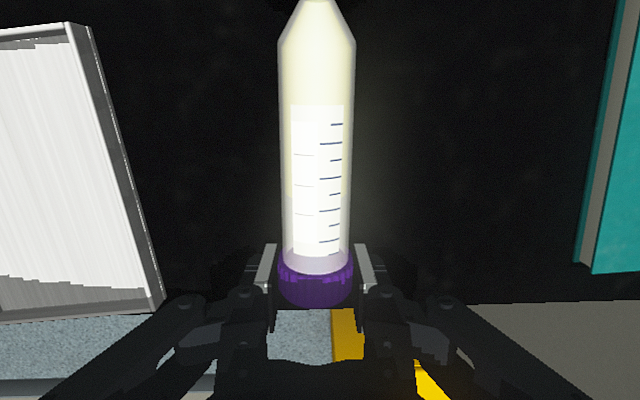

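View pics/scene13.png

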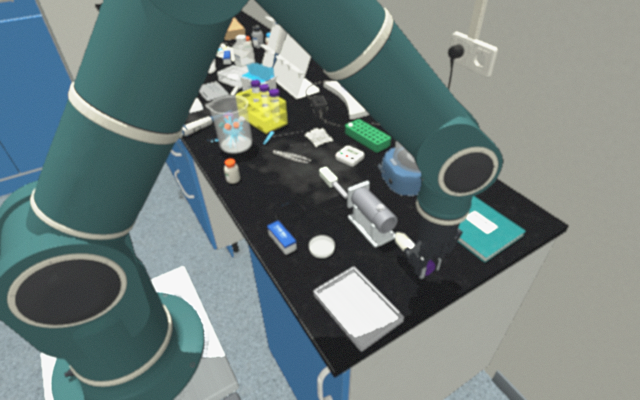

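The tube is fully out. Its tip is in view at the top of the wrist image, well past the mouth, and the cap is held at (313,285). I'll lift and carry it over the tray.

Emit:
jog_arm(targets=[0, 0, 0, 0, 0, -20, 255, 0, 0, 0, 0, 0, -25, 255, 0, 0, 0, -25, 4, 0, 255, 0, 0, 0, -28, 5, 0, 255, 0, 0, 0, -28, 5, 0, 255, 0, 0, 0, -28, 5, 0, 255, 0, 0, 0, -26, 5, 0, 255, 0, 0, 0, -21, 4, 0, 255, 0, 0, -5.5, 0, 0, 0, 255, 0, 0, 0, 0, 0, 0, 255])

```text
time: 17.23
tool_pos: [424.1, -197.9, 87.3]
ee_rot: [-3.141, -0.0, 0.068]
contact_force: [-0.0, 1.1, 0.1]
grip_width: 32.2
```

Emit:
jog_arm(targets=[0, 0, 0, 0, 0, 0, 255])

```text
time: 17.32
tool_pos: [425.2, -197.8, 87.2]
ee_rot: [-3.142, -0.001, 0.062]
contact_force: [0.3, 0.8, -0.5]
grip_width: 32.1
```

```bash
python3 snap.py 14 wrist scene; python3 - <<'E'
from h import *
d=load("wrist14");P=cloud(d)
for v in range(10,310,25): print(v,np.nanmedian(P[v,312:318],0).round(1))
c=load("scene14")["color"][230:360,280:430]
cv2.imwrite("pics/scene14c.png",cv2.resize(c,None,fx=4.5,fy=4.5,interpolation=cv2.INTER_CUBIC)[:,:,::-1])
E
```

```text
{'time': np.float64(17.417), 'qpos': array([ 0.122,  0.362,  0.29 ,  2.119, -0.162,  0.68 ,  0.582]), 'tool_pos': array([ 425.271, -197.919,   86.96 ]), 'ee_rot': array([ 3.141, -0.   ,  0.062]), 'contact_force': array([-0.15 ,  0.137,  0.051]), 'grip_width': np.float64(32.248)}
10 [420.6 -95.6 112.3]
35 [ 421.1 -103.3  116.4]
60 [ 421.5 -110.5  116.5]
85 [ 422.  -118.   116.1]
110 [ 422.5 -125.9  117.3]
135 [ 423.  -134.1  116.1]
160 [ 423.5 -142.8  116. ]
185 [ 424.1 -151.8  116.2]
210 [ 424.7 -161.8  114.8]
235 [ 425.3 -172.   114.4]
260 [ 426.  -182.9  114. ]
285 [ 426.6 -192.9  115.9]
```

View pics/wrist14.png

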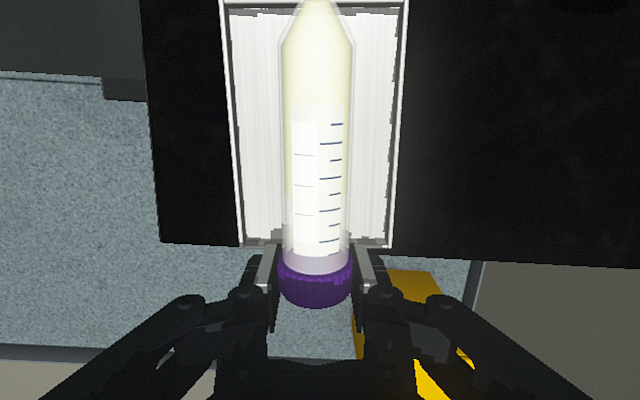

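View pics/scene14c.png

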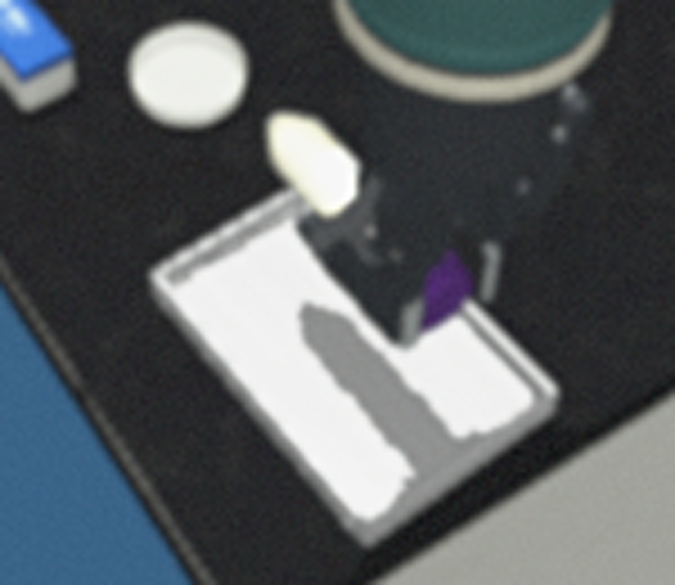

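The tube hangs over the tray, aligned with its long side: tray walls at u≈232 and 400, end wall at v≈246. I'll verify the tray extents from this view.

```bash
python3 - <<'E'
from h import *
d=load("wrist14");P=cloud(d)
print("near edge",ray(d,[[243,247],[389,248]],16).round(1)[:,:2].tolist(),"far",ray(d,[[222,3],[408,3]],16).round(1)[:,:2].tolist())
print("sides @v150",ray(d,[[233,150],[398,150]],16).round(1)[:,:2].tolist())
print("z rim/floor",np.nanmedian(P[150,232:235,2]),np.nanmedian(P[150,250:270,2]))
E
```

```text
near edge [[377.5, -229.6], [482.1, -223.9]] far [[366.2, -75.4], [472.6, -68.7]]
sides @v150 [[371.4, -159.9], [478.7, -153.2]]
z rim/floor 14.565246059202423 2.491948784149102
```

Emit:
jog_arm(targets=[0, 0, 0, 0, 0, 30, 255, 0, 0, 0, 0, 0, 25, 255, 0, 0, 0, 0, 0, 12, 255, 0, 0, 0, 0, 0, 6, 255, 0, 0, 0, 0, 0, 0, 255, 0, 0, 0, 0, 0, 0, 255])

```text
time: 17.92
tool_pos: [424.9, -198.3, 14.2]
ee_rot: [3.141, 0.0, 0.063]
contact_force: [0.1, 0.2, -1.1]
grip_width: 32.1
```

Emit:
jog_arm(targets=[0, 0, 0, 0, 0, 2, 255, 0, 0, 0, 0, 0, 2, 255, 0, 0, 0, 0, 0, 0, 255])

```text
time: 18.17
tool_pos: [424.9, -198.3, 10.2]
ee_rot: [3.141, -0.001, 0.063]
contact_force: [0.2, -0.4, -0.1]
grip_width: 32.1
```

Emit:
jog_arm(targets=[0, 0, 0, 0, 0, 1, 255, 0, 0, 0, 0, 0, 1, 255, 0, 0, 0, 0, 0, 0, 255])

```text
time: 18.42
tool_pos: [424.5, -198.3, 7.9]
ee_rot: [3.142, -0.0, 0.063]
contact_force: [0.3, -0.1, 0.1]
grip_width: 32.4
```

Emit:
jog_arm(targets=[0, 0, 0, 0, 0, 1, 255, 0, 0, 0, 0, 0, 0, 255])

```text
time: 18.58
tool_pos: [424.6, -198.4, 7.2]
ee_rot: [3.141, -0.0, 0.063]
contact_force: [-1.8, 1.3, 9.4]
grip_width: 32.3
```

Emit:
jog_arm(targets=[0, 0, 0, 0, 0, 1, 255, 0, 0, 0, 0, 0, 0, 255])

```text
time: 18.75
tool_pos: [424.7, -198.5, 6.8]
ee_rot: [-3.142, -0.001, 0.063]
contact_force: [-7.3, 3.0, 30.5]
grip_width: 32.0
```

```bash
python3 snap.py 15 wrist; python3 - <<'E'
from h import *
d=load("wrist15");P=cloud(d)
for v in range(10,310,20): print(v,np.nanmedian(P[v,312:318],0).round(1))
E
```

```text
{'time': np.float64(18.8), 'qpos': array([ 0.178,  0.519,  0.23 ,  2.144, -0.238,  0.501,  0.651]), 'tool_pos': array([ 424.745, -198.55 ,    6.831]), 'ee_rot': array([ 3.142e+00, -1.000e-03,  6.300e-02]), 'contact_force': array([-6.83 ,  2.119, 29.518]), 'grip_width': np.float64(32.267)}
10 [420.1 -96.6  33.6]
30 [ 420.5 -102.7   36.6]
50 [ 420.8 -108.4   37.2]
70 [ 421.  -114.3   37.2]
90 [ 421.6 -120.3   37.1]
110 [ 422.  -126.5   37.5]
130 [ 422.4 -133.    37.1]
150 [ 422.8 -139.8   36.9]
170 [ 423.2 -146.9   36.2]
190 [ 423.7 -154.3   35.7]
210 [ 424.2 -162.2   35.3]
230 [ 424.7 -170.5   34.5]
250 [ 425.3 -178.9   34.4]
270 [ 425.8 -188.1   33.7]
290 [ 426.3 -195.5   36.2]
```

View pics/wrist15.png

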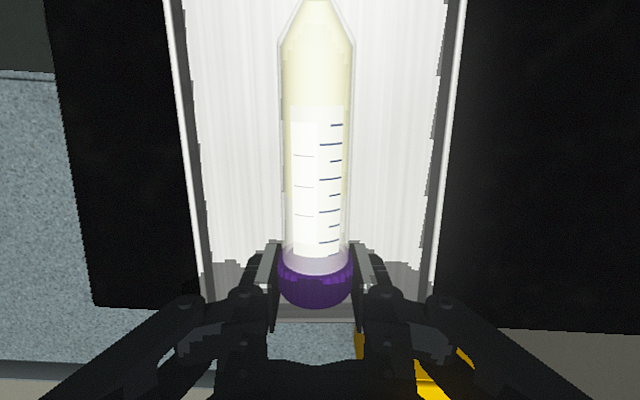

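The cap is resting on the tray floor (cap top z≈37, contact force up), with the whole tube inside the walls. I'll ease off and open.

Emit:
jog_arm(targets=[0, 0, 0, 0, 0, -1.3, 255, 0, 0, 0, 0, 0, 0, 255, 0, 0, 0, 0, 0, 0, 125, 0, 0, 0, 0, 0, 0, 125, 0, 0, 0, 0, 0, 0, 125, 0, 0, 0, 0, 0, 0, 125, 0, 0, 0, 0, 0, 0, 125])

```text
time: 19.38
tool_pos: [424.5, -198.3, 7.1]
ee_rot: [3.142, 0.0, 0.063]
contact_force: [0.7, 0.4, -0.5]
grip_width: 43.4
```

```bash
python3 snap.py 16 wrist
```

```text
{'time': np.float64(19.433), 'qpos': array([ 0.177,  0.518,  0.23 ,  2.144, -0.237,  0.502,  0.65 ]), 'tool_pos': array([ 424.476, -198.302,    7.165]), 'ee_rot': array([3.142, 0.   , 0.063]), 'contact_force': array([-0.395,  0.727, -0.468]), 'grip_width': np.float64(43.502)}
```

View pics/wrist16.png

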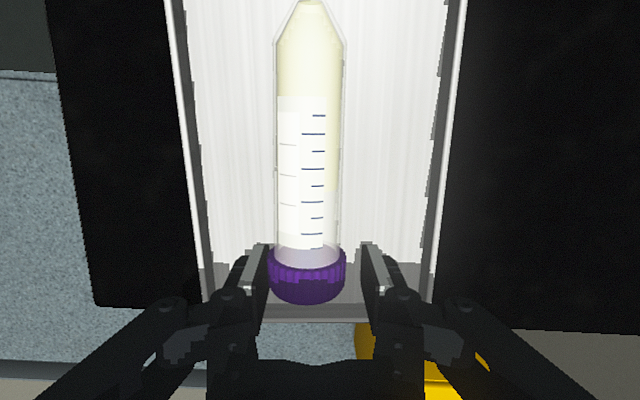

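The tube is released and rests lightly against the left pad. I'll centre the jaws around it and lift straight up.

Emit:
jog_arm(targets=[0, 0, 0, -3, 0, 0, 125, 0, 0, 0, 0, 0, 0, 125, 0, 0, 0, 0, 0, 0, 125])

```text
time: 19.68
tool_pos: [421.3, -198.5, 7.2]
ee_rot: [3.142, 0.0, 0.063]
contact_force: [-0.0, 0.2, 0.4]
grip_width: 43.5
```

```bash
python3 snap.py 17 wrist
```

```text
{'time': np.float64(19.733), 'qpos': array([ 0.18 ,  0.515,  0.23 ,  2.151, -0.237,  0.499,  0.653]), 'tool_pos': array([ 421.448, -198.507,    7.241]), 'ee_rot': array([3.141, 0.   , 0.063]), 'contact_force': array([-0.171, -0.489, -0.695]), 'grip_width': np.float64(43.714)}
```

View pics/wrist17.png

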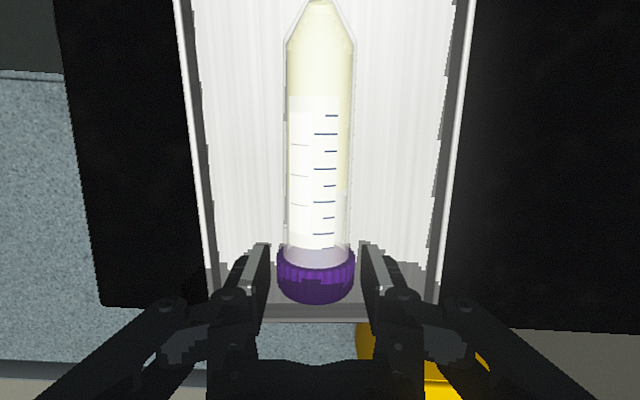

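The tube is at rest and clear of both pads. Lifting now.

Emit:
jog_arm(targets=[0, 0, 0, 0, 0, -8, 125, 0, 0, 0, 0, 0, -20, 125, 0, 0, 0, 0, 0, -35, 125, 0, 0, 0, 0, 0, -40, 125, 0, 0, 0, 0, 0, -40, 125, 0, 0, 0, 0, 0, 0, 125, 0, 0, 0, 0, 0, 0, 125, 0, 0, 0, 0, 0, 0, 125])

```text
time: 20.4
tool_pos: [421.4, -198.2, 150.4]
ee_rot: [3.142, -0.001, 0.064]
contact_force: [0.2, -0.1, -0.3]
grip_width: 43.3
```

```bash
python3 snap.py 18 wrist scene; python3 - <<'E'
from h import *
d=load("wrist18");c=d["color"].astype(int);P=cloud(d)
m=(c[...,2]-c[...,1]>50)&(c[...,0]-c[...,1]>15);m[:150]=0
q=P[m];print("cap",np.nanmedian(q,0).round(1),"z95",np.nanpercentile(q[:,2],95).round(1))
E
```

```text
{'time': np.float64(20.5), 'qpos': array([ 0.084,  0.249,  0.329,  2.085, -0.108,  0.825,  0.541]), 'tool_pos': array([ 420.93 , -198.204,  149.418]), 'ee_rot': array([-3.141e+00,  2.000e-03,  6.300e-02]), 'contact_force': array([-1.344,  0.263, -0.345]), 'grip_width': np.float64(43.798)}
cap [ 423.  -194.7   34.2] z95 36.6
```

View pics/wrist18.png

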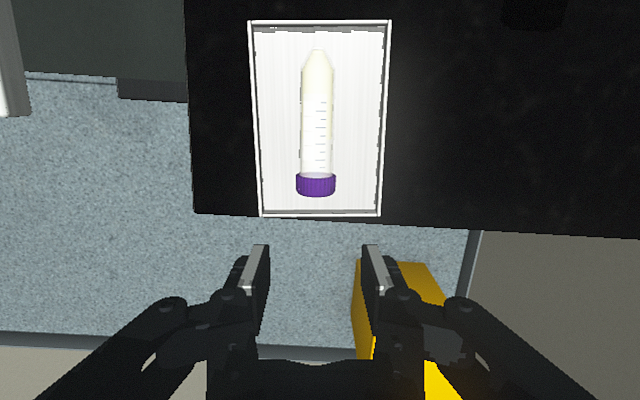

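View pics/scene18.png

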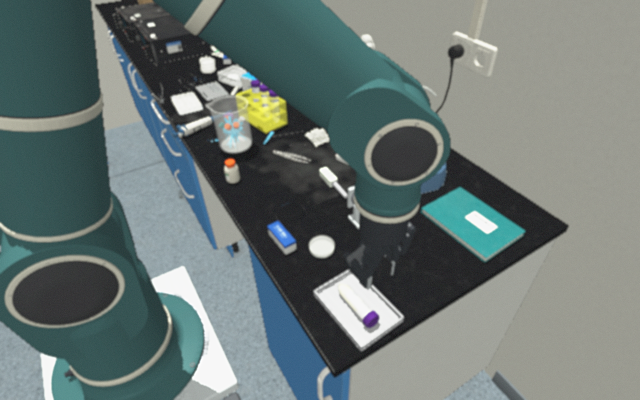

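The tube lies wholly inside the tray: tip at (317,52) and cap at (316,184), with the rim from rows 20 to 215. The rod lies on the bench and the bystanders look unmoved. I'll hand in.

```bash
python3 -c "
from bench import env
print(env.sign_off())"
```

```text
the job is handed in; nothing more can be done
None
```

I carried out the whole task and handed it in at about 20.5 s; sign-off gives no verdict, so I don't know the official result. I pushed the rod home through the flange, where it met a hard stop at about 17 N, and the cap came out of the mouth. I laid the rod flat behind the adapter, drew the tube out by its cap and set it down in the tray.

**Last checks:**
- **Tube:** it lies inside the tray rim and was clear of both fingers before I lifted away. The cap top measured about 37 mm above the bench, which puts the cap centre near 20 mm.
- **Rod:** it is on the bench, out of the sleeve.
- **Other things:** the petri dish, slide box and bottle look unmoved in the last scene picture. The timer was hidden by the arm there, but it looked unmoved in an earlier picture, after the rod was laid down. I judged these by eye and did not re-measure their positions.

**Disagreements and surprises:**
- **Cameras:** they differed by 2 to 5 mm, so I moved the rod 2.3 mm sideways before inserting it.
- **Cap grip:** the gripper read about 32 mm on the 35 mm cap, but I saw no slipping.
- **Force on the tray:** pressing the tube down reached about 30 N for a moment. I eased off before releasing, and the tube rolled about 4 mm against one finger before coming to rest.

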